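Fit the retaining ring on a pottery-wheel spindle

ROBOT

A 6-joint arm with a two-finger parallel gripper is mounted at the origin on the work surface. World frame = base frame: x ahead of the robot, y to its left, z up, the work surface at z = 0. Lengths are in mm, angles in rad, forces in N, time in s.
With the tool pointing down it reaches from about 400 to 925 mm from the base axis. Payload 12.5 kg.
Tool frame: the origin (TCP) lies at the centre of the arm's flange, where the gripper is bolted on; the fingertips stand 190 mm ahead of it and the grasp point (between the pads) lies 171 mm ahead of it; z points along the fingers, y is the line along which they close (so a half turn about z gives the same grasp; the last joint's range is limited). The gripper opens to 95 mm and grips with 3 to 60 N. Pads are 20 mm wide; open, the fingers measure 119 mm over their backs; the gripper's body (75 mm by 180 mm) begins 59 mm behind the grasp point.
Start: joints at [-1.439, 0.491, 1.559, -0, 1.092, -0.106], TCP at [147.248, -607.407, 404.761] pointing down, gripper open.
Joint ranges: [-3.1, 3.1], [-0.84, 2.19], [0.05, 2.79], [-1.13, 4.28], [0.06, 2.93], [-2.69, 2.69]. Speed limits (rad/s): [2.22, 2.22, 2.79, 3.14, 3.14, 3.14].

INTERFACE

Orientations are given as [roll, pitch, yaw] about the fixed x, y, z axes, in that order (R = Rz(yaw) Ry(pitch) Rx(roll)).
In Python, from cell import env, read_camera, search_frame, cut_out gives the robot as it stands. The module is installed in compiled form; this text tells all that it offers.
- The arm moves only by the tool move_arm, never from a script. Its argument "commands" is a list of rows, each a list of 3 entries, a list of its own where there are three numbers: the shift along the world's x, y, z normalised to -1 to 1, where 1 is 0.03 m, then the turn about the world's z normalised to -1 to 1, where 1 is 0.08 rad, then the opening, from -1 (shut) to 1 (fully open), so that 0 is half open. A call has 1 to 20 rows; each row shifts and turns the commanded pose from where the row before left it; what a row does not reach is not made up. A row lasts 1/12 s, in which the tool goes at most 41.7 mm and 7.16 degrees, less where a joint would pass 70% of its speed; a pose out of reach is approached as far as the arm can. A call with a number of a shift or a turn outside -1 to 1 is refused whole. A call with a gripper value outside its range is refused whole. The fingers move at their own pace and stop on an object; the grip force is fixed at half the most. Time passes only in rows, so rows that do not move let the fingers close. It gives the time, the measured TCP pose, the force, the opening and the grip force at its end, in the units of the state.
- env.state(): the state, without advancing time (a new reading comes with each control period).
- read_camera(name): name is "scene" or "top" or "wrist"; returns a dict with "image" (480x640x3 uint8, red, green, blue), "fx", "fy", "cx", "cy" (pixels), "D" ([k1, k2, p1, p2, k3] as OpenCV has them; the pictures are not rectified), "rvec" (rotation vector, rad) and "tvec" (3), from world to camera coordinates, as OpenCV has them. Camera axes: x right, y down, z forward; pixel columns grow to the right and rows downward; lengths in mm; the calibration is good to about 2 mm. A picture is of the moment at which its call begins. There is no depth.
- env.job_done(): hands the job in; it is judged then, once.
Trained networks look in a picture, given as the dict that the camera call returned (one of the last four; its "shot" number tells which), for a name from the list of things; names that differ only in an ending like _2 or _b are one class to them, and where a whole thing is asked for, a point or a joint stands for the part that bears it (a point fixed in the world has none). Each returns a list of dicts, best first, with "confidence" (0 to 1); they miss things now and then, are a little off and sometimes report something else, mostly with a low value. They report only what shows in the picture. A call takes as long as a camera call. They do not tell look-alikes from the thing itself.
- search_frame(thing, picture): "at" ([column, row] in pixels, amid what is visible of it).
- cut_out(thing, picture): "region" (480x640 bool, what is visible of it) and "at" ([column, row] in pixels, amid what is visible of it).
The state is a dict: "t": time; "joints": joint angles; "qvel": joint speeds; "tau": joint torques, N m; "eef_pos": TCP position; "tcp_rot": TCP orientation; "ft_force": force on the tool from outside, world axes, zero at the start; "moment": the same for the moment, N m; "opening": opening from 0.0 (shut) to 1.0 (fully open); "grip_force": force on a finger pad.
Only numpy, scipy, OpenCV 4.12 (cv2) and the standard library are available. Lean on these libraries where they do the work, as an engineer would, in place of code of your own. Each camera call takes 0.05 s, during which the arm holds its last target. There are 200 camera calls.

TASK

Take the ring pliers from the wooden block, put their tips in the holes of the retaining ring on the white lid, spread it no wider than it needs and fit it over the pottery wheel's spindle. Slide it down, press the spring-loaded collar gently to its stop and let the ring close in the groove so that it holds the collar down. Then stand the pliers back in their slot, leaving everything else where it is.

Things in the scene. Friction and masses are not known exactly. Their poses are not given: they have to be found in the camera images.
- pliers_mid (a point): External retaining-ring pliers, 160 mm long, 0.2 kg, grey handles, standing nose down in the wooden block. This point: midway between the flat outer faces of the handle grips (40 mm long, 14 mm wide in x, 63 mm apart at rest), the place to squeeze; 128 mm above the tips, 62 above the pivot, 32 below the handle ends. Axes: z up along the pliers, y the squeeze line, x the pivot axis.
- pliers_pivot (a point): Pliers' pivot. Squeezing makes the tips PART: each half turns by a, each pin is then 7 + 65 sin a mm from the middle. At 56 mm over the grips (a = 0.055) their faces are parallel, flat to flat pads; squeezed further, the lower grip edges bear (54 mm above the pivot): width 2(31 cos a - 54 sin a) mm, and the tips move some 4 mm further away from the hand. Squeeze: 10 N at 56 mm, 20 N ring open.
- pliers_tips (a point): Midway between the lower ends of the two tip pins, 3.5 mm to -x of the pliers' middle plane. At rest the pins are 14 mm apart in y. They are 3 mm thick with round ends and stand 4 mm out of the flat jaw ends (9 mm in x, 8 mm in y, reaching 1 mm to -x and 8 mm to +x of the pins). At 56 mm over the handles they fit the closed ring's holes; at about 34 mm the ring is open by 0.30 rad each side.
- pliers_arm (a joint): Angle between the pliers' two halves (each turns by half of it): 0 closed tips, 0.66 fully squeezed. Sprung towards 0.
- ring_mid (a point): Centre of the external retaining ring (dark spring steel, C-shaped, 3 mm thick, 32.4 mm bore, 42 mm outside), half-way up its thickness. It lies flat on the 10 mm high white lid. Its two lugs with 5 mm holes are on its +x side, beside the gap: closed, hole centres 20.5 mm to +x and 10.4 mm to each side in y. z up. As the ring opens the frame stays with its closed back.
- hole_left (a point): Centre of the ring's lug hole on its +y side: 5 mm across, through the 3 mm thickness; the lug is 10 mm across.
- hole_right (a point): Centre of the ring's lug hole on its -y side.
- ring_left (a joint): Opening of the ring's +y arm (rad), 0 sprung shut. Both must reach 0.21 (holes 36 mm apart) to pass the 36 mm spindle; 0.30 (42 mm apart) is good: 1 mm to spare all round if the spindle axis is then 15 mm from the line through the holes, towards the ring's back (on the ring's x axis, 3 mm to +x of point ring_mid). Over 0.40 (49 mm apart) it is bent for good. A lug pushes back with 9 N at 0.30.
- ring_right (a joint): The same for the ring's -y arm. As the ring closes in the groove it centres itself on the spindle, and the line through its holes moves out from 15 mm to 20.5 mm from the spindle's axis: the pliers must follow, or the ring is held off centre and the pins jam.
- axis (a point): On the upright spindle's axis at the top of the grey pottery wheel's casing (250 x 260 mm, 55 mm high, wheel head taken off). z up. The steel spindle, 36 mm thick, ends 55 to 71 mm above this point: its seat differs from wheel to wheel, its height is not given. Its end is chamfered over 5 mm, from 29 to 36 mm across. The ring groove (5 mm high, 32 mm across) is 13 to 18 mm below the end.
- wheel: The same wheel, origin under its casing. The collar, a flat steel disc 60 mm across on the spindle, is pushed up by a spring and hides the groove, its top 12 mm below the spindle's end. Pressed down 6 mm (4 N at first, 8 N near the end) it meets a solid stop, its top then level with the groove's lower edge. Do not push harder than 24 N. A ring in the groove keeps the collar 4 mm down.
- stand_hole0 (a point): Centre of the mouth of the pliers' slot in the top of the wooden block (70 x 130 mm, 72 mm high). Slot: 13.5 mm in x, 37 mm in y, 60 mm deep. The pliers hang in it on their joint block, closed (room to squeeze to 54 mm), jaws (9 x 24 mm) in the slot, axes along the block's; pliers_mid is then 72 mm above this point. Wooden tool ends stand 30 mm out of the block 50 mm to each side in y.
- tin: Round metal tin, 62 mm across, 32 mm high; not part of the job.
- stamp: Wooden rubber stamp, 35 x 50 x 25 mm; not part of the job.
- paint0: Paint bottle, 38 mm across, 100 mm high, standing; not part of the job.
- paint1: Another such paint bottle.
- paint2: Another such paint bottle.
- cutter: Hexagonal steel clay cutter, 64 mm across, 18 mm high; not part of the job.
- screwdriver: Screwdriver lying on the table; not part of the job.
There are look-alikes about, which are no part of the job. Of the things that look like the part that bears pliers_mid, the smaller one is meant.

How it is judged:
By the outcome, as a careful person would: the job done as asked, in the order asked, and still so for the second after the job is handed in, with the robot touching nothing.
It also fails if it takes over 72 s, if anything falls off the work surface, if the arm or the gripper's body presses on something with over 40 N, if the wrist force passes 120 N, or if a joint passes its speed limit or range.

## Working session

There is one attempt and no reset: what is moved stays moved. The work goes in short steps, Python scripts to look and compute and a tool call to move; the robot and the scene stay as the last step left them, time stands still between calls to the robot, and variables do not carry over. Pictures are saved under pics/ and viewed, at most 10 in all, crops included, and the job is handed in when it is done.

Besides the shell and the picture viewer there is one more tool, called after "Call:" by a JSON object that holds its "method" and its "body". move_arm: Moves the arm, as the interface text tells. Its arguments: {"type":"object","properties":{"commands":{"type":"array","items":{"type":"array"}}},"required":["commands"]}

```bash
mkdir -p pics; cat > h.py <<'E'
from cell import env, read_camera, search_frame, cut_out
import numpy as np, cv2
def P(p): 
    return np.array([[p['fx'],0,p['cx']],[0,p['fy'],p['cy']],[0,0,1.]]), np.array(p['D'],float)
def ray(p,uv):
    K,D=P(p); n=cv2.undistortPointsIter(np.array([[uv]],float),K,D,None,None,(3,50,1e-9))[0,0] if hasattr(cv2,'undistortPointsIter') else cv2.undistortPoints(np.array([[uv]],float),K,D)[0,0]
    R=cv2.Rodrigues(np.array(p['rvec'],float))[0]; t=np.array(p['tvec'],float).ravel()
    return -R.T@t, R.T@np.array([n[0],n[1],1.])
def onz(p,uv,z):
    o,d=ray(p,uv); return o+d*(z-o[2])/d[2]
def proj(p,X):
    K,D=P(p); return cv2.projectPoints(np.array(X,float).reshape(-1,1,3),np.array(p['rvec'],float),np.array(p['tvec'],float),K,D)[0][:,0]
def tri(obs):
    A=np.zeros((3,3));b=np.zeros(3)
    for p,uv in obs:
        o,d=ray(p,uv); d=d/np.linalg.norm(d); M=np.eye(3)-np.outer(d,d); A+=M; b+=M@o
    return np.linalg.solve(A,b)
def save(p,n,crop=None,s=1):
    im=p['image'][:,:,::-1]
    if crop: x0,y0,x1,y1=crop; im=im[y0:y1,x0:x1]
    cv2.imwrite('pics/'+n,cv2.resize(im,None,fx=s,fy=s,interpolation=cv2.INTER_CUBIC))
E
python3 - <<'E'
from h import *
np.set_printoptions(precision=1,suppress=True)
ps={n:read_camera(n) for n in ['scene','top','wrist']}
for n,p in ps.items(): print(n,ray(p,(320,240)))
a=np.hstack([ps['scene']['image'],ps['top']['image']])
save(ps['top'],'top0.png'); save(ps['scene'],'scene0.png')
for th in ['pliers_mid','pliers_pivot','pliers_tips','ring_mid','hole_left','hole_right','axis','stand_hole0','wheel']:
    for n,p in ps.items():
        print(th,n,[(round(d['confidence'],2),np.round(d['at'],1).tolist()) for d in search_frame(th,p)][:4])
E
```

```text
scene (array([ 939.2, -208.1,  994.3]), array([-0.5,  0.3, -0.8]))
top (array([ 194.5,   94.6, 1191.7]), array([ 0.2, -0. , -1. ]))
wrist (array([ 229.4, -588.2,  384.9]), array([-0.3, -0.1, -1. ]))
pliers_mid scene [(0.85, [461.0, 252.2]), (0.6, [332.0, 152.3])]
pliers_mid top [(0.85, [198.7, 155.3]), (0.68, [319.7, 147.9]), (0.37, [284.2, 219.0])]
pliers_mid wrist []
pliers_pivot scene [(0.84, [331.0, 153.2]), (0.65, [462.0, 252.9]), (0.47, [358.8, 348.8])]
pliers_pivot top [(0.9, [216.4, 372.9]), (0.58, [203.9, 161.9])]
pliers_pivot wrist []
pliers_tips scene [(0.73, [465.0, 252.2]), (0.7, [330.8, 153.0])]
pliers_tips top [(0.67, [196.6, 160.5]), (0.67, [216.1, 367.1])]
pliers_tips wrist []
ring_mid scene [(0.67, [344.9, 291.8]), (0.28, [421.2, 373.5]), (0.2, [373.8, 231.1])]
ring_mid top [(0.59, [294.7, 223.8])]
ring_mid wrist []
hole_left scene [(0.66, [344.2, 278.0]), (0.27, [371.3, 228.5])]
hole_left top [(0.64, [285.9, 226.5])]
hole_left wrist []
hole_right scene [(0.55, [339.7, 292.7])]
hole_right top [(0.74, [458.6, 188.5])]
hole_right wrist []
axis scene [(0.68, [196.8, 410.7])]
axis top [(0.8, [454.6, 181.7])]
axis wrist []
stand_hole0 scene []
stand_hole0 top [(0.94, [211.3, 172.3]), (0.42, [198.5, 156.6]), (0.28, [279.9, 224.1])]
stand_hole0 wrist []
wheel scene [(0.77, [197.1, 413.1])]
wheel top [(0.94, [460.8, 184.9])]
wheel wrist []
```

View pics/top0.png

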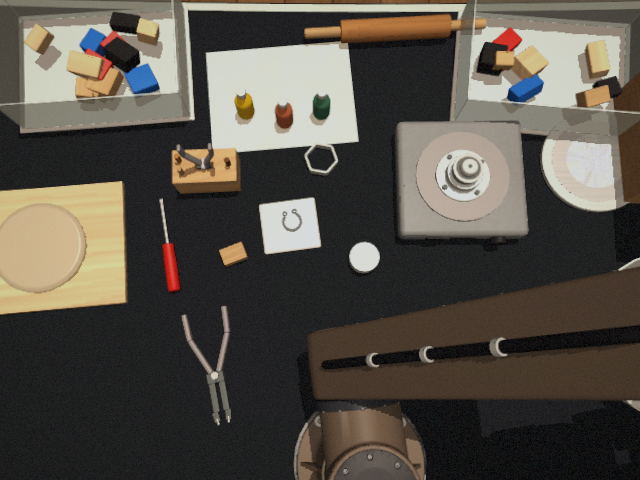

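View pics/scene0.png

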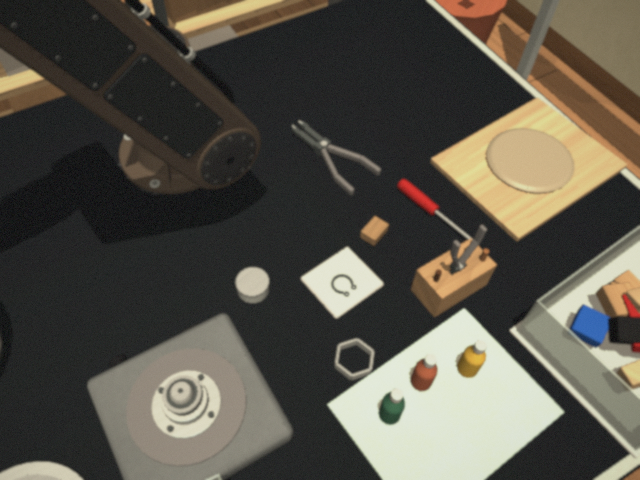

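```bash
python3 - <<'E'
from h import *
np.set_printoptions(precision=1,suppress=True)
s=read_camera('scene');t=read_camera('top')
print('mid tri',tri([(s,(461,252.2)),(t,(198.7,155.3))]))
print('ring z11.5',onz(s,(344.9,287),11.5),onz(t,(292,222),11.5))
print('spindle top tri',tri([(s,(181,391)),(t,(468,166))]))
print('block corners z72',[onz(t,c,72)[:2] for c in [(173,151),(238,150),(240,178),(174,180)]])
print('collar', onz(t,(466,170),110))
K=env.state(); print(K['tcp_rot'],K['joints'],K['ft_force'],K['opening'])
R=cv2.Rodrigues(np.array(read_camera('wrist')['rvec']))[0]; print(R)
print('lid corners',[onz(t,c,10)[:2] for c in [(260,204),(316,198),(320,247),(265,253)]])
E
```

```text
mid tri [583.4 317.5 124.2]
ring z11.5 [491.6 141.3  11.5] [480.  139.6  11.5]
spindle top tri [ 570.6 -207.8  112.8]
block corners z72 [array([612.3, 383.5]), array([616.1, 250.6]), array([556.3, 244.6]), array([550.5, 378.2])]
collar [ 563.7 -203.3  110. ]
[3.1 0.  0.2] [-1.4  0.5  1.6 -0.   1.1 -0.1] [ 0.5 -0.1  0.2] 1.0014284390134705
[[ 0.2 -1.   0. ]
 [-0.9 -0.2  0.3]
 [-0.3 -0.1 -1. ]]
lid corners [array([519.1, 208.5]), array([533.4,  89.3]), array([427.,  80.]), array([413. , 195.2])]
```

Call:
{"method": "move_arm", "body": {"commands": [[[1,0.8,0],0,1],[[1,0.8,0],0,1],[[1,0.8,0],0,1],[[1,0.8,0],0,1],[[1,0.8,0],0,1],[[1,0.8,0],0,1],[[1,0.8,0],0,1],[[1,0.8,0],0,1],[[1,0.8,0],0,1],[[1,0.8,0],0,1]]}}

```text
t: 2.48
eef_pos: [448.5, -365.9, 405.0]
tcp_rot: [3.141, -0.0, 0.238]
ft_force: [-0.0, -1.4, 0.1]
opening: 0.993
grip_force: 0.0
```

Call:
{"method": "move_arm", "body": {"commands": [[[0.06,1,0],0,1],[[0.06,1,0],0,1],[[0.06,1,0],0,1],[[0.06,1,0],0,1],[[0.06,1,0],0,1],[[0.06,1,0],0,1],[[0.06,1,0],0,1],[[0.06,1,0],0,1],[[0.06,1,0],0,1],[[0.06,1,0],0,1],[[0.06,1,0],0,1],[[0.06,1,0],0,1],[[0.06,1,0],0,1],[[0.06,1,0],0,1],[[0.06,1,0],0,1],[[0.06,1,0],0,1],[[0.06,1,0],0,1],[[0,0,0],0,1]]}}

```text
t: 3.98
eef_pos: [477.8, 146.2, 404.9]
tcp_rot: [-3.141, -0.001, 0.241]
ft_force: [-1.0, 0.6, -0.7]
opening: 0.997
grip_force: 0.0
```

```bash
python3 - <<'E'
from h import *
np.set_printoptions(precision=1,suppress=True)
w=read_camera('wrist');save(w,'w1.png')
for th in ['ring_mid','hole_left','hole_right','pliers_mid']:
    for d in search_frame(th,w)[:3]: print(th,d['confidence'],d['at'],onz(w,d['at'],11.5))
    for d in cut_out(th,w)[:2]:
        print('cut',d['at'],d['region'].sum())
E
```

```text
ring_mid 0.74 [94.5, 24.4] [600.5 386.8  11.5]
ring_mid 0.62 [326.7, 225.3] [467.1 135.4  11.5]
cut [338.7, 215.7] 652
cut [309.1, 205.9] 202
hole_right 0.63 [340.1, 202.0] [493.6 128.3  11.5]
cut [340.8, 204.7] 209
cut [161.5, 54.8] 14165
pliers_mid 0.83 [91.0, 28.7] [596.2 389.7  11.5]
cut [87.8, 28.3] 4361
```

View pics/w1.png

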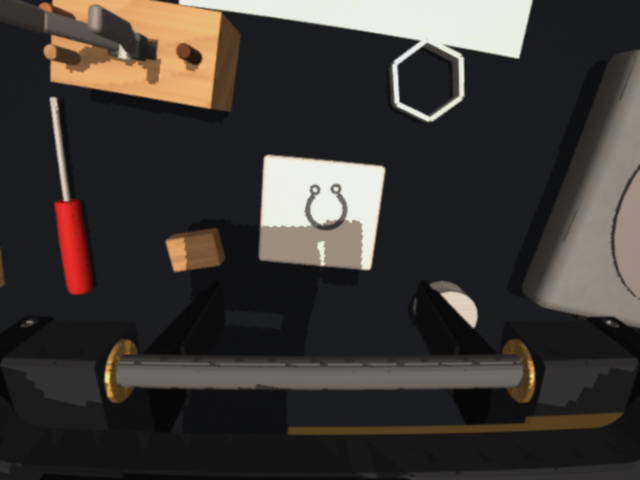

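Call:
{"method": "move_arm", "body": {"commands": [[[-0.3,-0.05,-0.9],0,1],[[-0.3,-0.05,-0.9],0,1],[[-0.3,-0.05,-0.9],0,1],[[-0.3,-0.05,-0.9],0,1],[[0,0,0],0,1]]}}

```text
t: 4.85
eef_pos: [440.1, 135.9, 293.4]
tcp_rot: [-3.141, 0.007, 0.237]
ft_force: [-0.8, -1.1, 0.1]
opening: 0.998
grip_force: 0.0
```

```bash
cat > ringfit.py <<'E'
from h import *
from scipy.optimize import minimize
def ringpts():
    th=np.linspace(np.radians(27),np.radians(333),120)
    out=[]
    for r in np.linspace(16.4,20.8,5): out.append(np.c_[r*np.cos(th),r*np.sin(th)])
    for s in (1,-1):
        a=np.linspace(0,6.28,24,endpoint=False)
        for r in (3.1,4,4.8): out.append(np.c_[20.5+r*np.cos(a),s*10.4+r*np.sin(a)])
    return np.vstack(out)
def negpts():
    th=np.linspace(np.radians(35),np.radians(325),120); out=[]
    for r in (11,13,15,22.3,24,26): out.append(np.c_[r*np.cos(th),r*np.sin(th)])
    for s in (1,-1):
        a=np.linspace(0,6.28,12,endpoint=False)
        for r in (0,1,1.8): out.append(np.c_[20.5+r*np.cos(a),s*10.4+r*np.sin(a)])
    for x in np.linspace(14,30,9): out.append(np.c_[[x]*3,[-2,0,2]])
    return np.vstack(out)
def fit(p,x0,z=12.5):
    g=cv2.cvtColor(p['image'],cv2.COLOR_RGB2GRAY).astype(np.float32); g=cv2.GaussianBlur(g,(0,0),.7)
    a,b=ringpts(),negpts()
    def val(q,v):
        c,s=np.cos(v[2]),np.sin(v[2]); X=np.c_[q@np.array([[c,s],[-s,c]])+v[:2],np.full(len(q),z)]
        uv=proj(p,X).astype(np.float32)
        return cv2.remap(g,uv[:,0].reshape(-1,1),uv[:,1].reshape(-1,1),cv2.INTER_LINEAR).mean()
    f=lambda v: val(a,v)-val(b,v)
    best=min((minimize(f,[x0[0]+dx,x0[1]+dy,x0[2]+dt],method='Nelder-Mead',options=dict(initial_simplex=np.array(x0)+[dx,dy,dt]+np.array([[0,0,0],[4,0,0],[0,4,0],[0,0,.15]]))) for dx in (-5,5) for dy in (-5,5) for dt in (-.15,.15)),key=lambda r:r.fun)
    return best.x,best.fun
E
python3 - <<'E'
from ringfit import *
np.set_printoptions(precision=3,suppress=True)
w=read_camera('wrist');save(w,'w2.png',(160,80,480,320),2)
print(env.state()['eef_pos'],env.state()['tcp_rot'])
print(fit(w,[478,138,.1]))
E
```

```text
[441.512 136.179 295.603] [-3.141  0.004  0.237]
(array([483.179, 140.424,   0.284]), np.float64(-106.44242858886719))
```

View pics/w2.png

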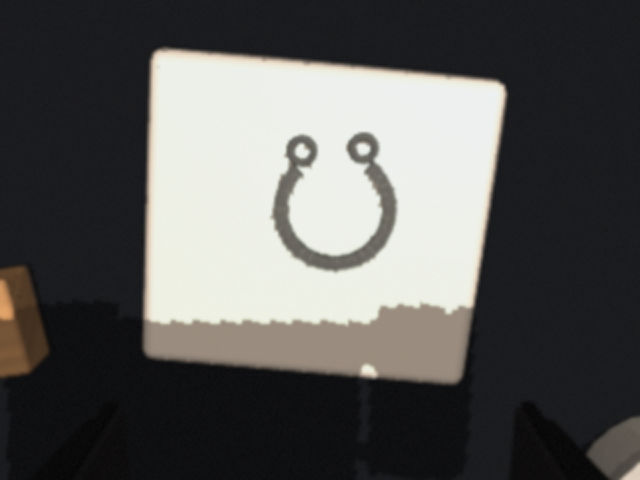

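Call:
{"method": "move_arm", "body": {"commands": [[[0.2,0.2,0.95],0,1],[[0.2,0.2,0.95],0,1],[[0.2,0.2,0.95],0,1],[[0.2,0.2,0.95],-0.5,1],[[0.6,0.8,0],-0.5,1],[[0.6,0.8,0],-0.5,1],[[0.6,0.8,0],-0.5,1],[[0.6,0.8,0],-0.5,1],[[0.6,0.8,0],0,1],[[0.6,0.8,0],0,1],[[0,0,0],0,1],[[0,0,0],0,1]]}}

```text
t: 5.9
eef_pos: [574.4, 305.3, 412.2]
tcp_rot: [-3.141, -0.001, 0.039]
ft_force: [0.1, 0.1, -0.5]
opening: 1.0
grip_force: 0.0
```

```bash
python3 - <<'E'
from h import *
np.set_printoptions(precision=1,suppress=True)
w=read_camera('wrist');save(w,'w3.png')
for th in ['stand_hole0','pliers_mid','pliers_pivot']:
    for d in search_frame(th,w)[:3]: print(th,d['confidence'],d['at'],onz(w,d['at'],72),onz(w,d['at'],144))
E
```

```text
stand_hole0 0.92 [305.7, 199.5] [597.9 317.5  72. ] [611.6 315.4 144. ]
pliers_mid 0.83 [296.5, 233.6] [567.3 324.7  72. ] [587.8 320.9 144. ]
pliers_mid 0.64 [449.9, 287.6] [521.1 182.   72. ] [552.  210.2 144. ]
pliers_mid 0.52 [332.0, 424.1] [360.4 283.1  72. ] [427.3 288.7 144. ]
pliers_pivot 0.97 [302.2, 228.2] [572.4 319.8  72. ] [591.8 317.2 144. ]
pliers_pivot 0.49 [304.9, 201.4] [596.2 318.1  72. ] [610.3 315.9 144. ]
```

View pics/w3.png

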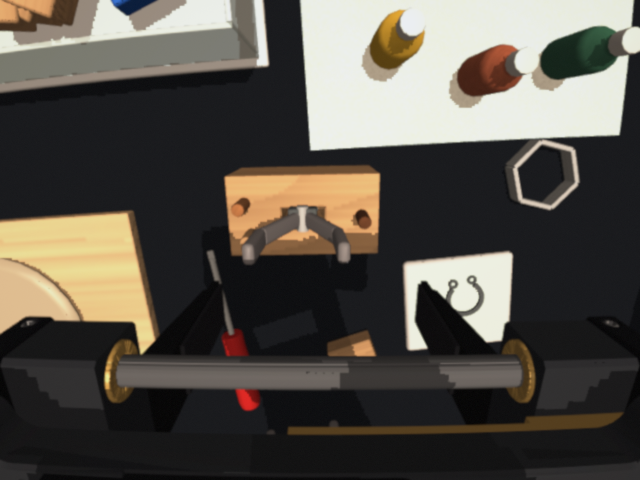

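```bash
python3 - <<'E'
from h import *
np.set_printoptions(precision=1,suppress=True)
w=read_camera('wrist')
hsv=cv2.cvtColor(w['image'],cv2.COLOR_RGB2HSV); 
# block colour mask
m=((hsv[...,0]>8)&(hsv[...,0]<22)&(hsv[...,1]>80)&(hsv[...,2]>190)).astype(np.uint8); m[:160]=0;m[262:]=0;m[:,:215]=0;m[:,395:]=0
n,l,s,c=cv2.connectedComponentsWithStats(m); print(s[1:])
ys,xs=np.nonzero(m); 
X=np.array([onz(w,(x,y),72)[:2] for x,y in zip(xs,ys)],np.float32); r=cv2.minAreaRect(X);print(r); print(np.percentile(X,[1,99],axis=0))
print('handle ends z176',onz(w,(249,254),176),onz(w,(344,252),176))
print([onz(w,q,72)[:2] for q in [(226,177),(380,173),(379,247),(229,250)]])
print('joint block ~z90',onz(w,(303,218),90))
E
```

```text
[[ 223  172  155   71 6711]
 [ 273  229   44   12  300]
 [ 283  248    2    1    2]]
((586.2764282226562, 319.7733154296875), (65.41004180908203, 130.09365844726562), 3.3170642852783203)
[[562.1 256.2]
 [620.3 383.9]]
handle ends z176 [582.2 346.1 176. ] [585.7 288.9 176. ]
[array([613.7, 383.5]), array([621.9, 254.2]), array([556.8, 249.7]), array([549. , 382.9])]
joint block ~z90 [585.  317.1  90. ]
```

Call:
{"method": "move_arm", "body": {"commands": [[[0.37,0.42,-0.4],0.25,1],[[0,0,-0.8],0,1],[[0,0,-0.8],0,1],[[0,0,-0.6],0,1],[[0,0,-0.6],0,1],[[0,0,0],0,1],[[0,0,0],0,1]]}}

```text
t: 6.73
eef_pos: [585.0, 316.8, 314.9]
tcp_rot: [3.141, 0.001, 0.057]
ft_force: [0.1, 0.2, 0.5]
opening: 1.003
grip_force: 0.0
```

```bash
python3 - <<'E'
from h import *
np.set_printoptions(precision=1,suppress=True)
w=read_camera('wrist');save(w,'w4.png')
k=env.state();print(k['eef_pos'],k['tcp_rot'],k['ft_force'],k['opening'])
for th in ['pliers_mid','pliers_pivot','stand_hole0']:
    for d in search_frame(th,w)[:2]: print(th,d['confidence'],d['at'],onz(w,d['at'],82),onz(w,d['at'],144))
E
```

```text
[585.2 316.9 315.9] [-3.1 -0.   0.1] [0.3 0.3 0.1] 0.9959532114223218
pliers_mid 0.95 [312.0, 291.6] [571.3 319.8  82. ] [599.8 320.2 144. ]
pliers_pivot 0.81 [315.3, 290.6] [572.1 317.8  82. ] [600.3 318.8 144. ]
```

View pics/w4.png

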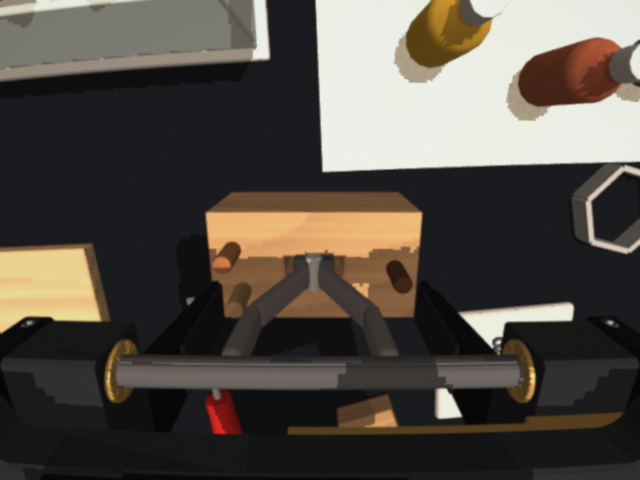

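Call:
{"method": "move_arm", "body": {"commands": [[[0,0.05,0],0,0.45],[[0,0,0],0,0.3],[[0,0,0],0,0.18],[[0,0,0],0,0.18],[[0,0,0],0,0.18],[[0,0,0],0,0.18]]}}

```text
t: 7.43
eef_pos: [585.1, 318.8, 315.4]
tcp_rot: [-3.141, -0.001, 0.058]
ft_force: [-0.1, 1.1, 8.8]
opening: 0.639
grip_force: 7.3
```

```bash
python3 - <<'E'
from h import *
np.set_printoptions(precision=1,suppress=True)
w=read_camera('wrist')
k=env.state();print(k['eef_pos'],k['tcp_rot'],k['ft_force'],k['opening']*95,k['grip_force'])
print(proj(w,[[585.2,318.4,82],[585.2,318.4,144],[585.2,318.4,72]]))
for th in ['pliers_mid','pliers_pivot','stand_hole0']:
    for d in search_frame(th,w)[:1]: print(th,d['confidence'],d['at'])
E
```

```text
[585.2 318.9 315.8] [-3.1 -0.   0.1] [-0.6  2.7  9.8] 58.30329385792191 8.790838122367859
[[319.3 271.5]
 [319.2 322.2]
 [319.3 265.7]]
pliers_mid 0.8 [319.3, 293.5]
pliers_pivot 0.67 [321.2, 288.5]
stand_hole0 0.64 [316.0, 242.1]
```

Call:
{"method": "move_arm", "body": {"commands": [[[0,0,0.02],0,0.18],[[0,0,0],0,0.18],[[0,0,0],0,0.18],[[0,0,0],0,0.18]]}}

```text
t: 7.97
eef_pos: [585.1, 319.0, 316.2]
tcp_rot: [-3.141, -0.002, 0.058]
ft_force: [-0.7, 2.3, 7.7]
opening: 0.59
grip_force: 8.7
```

Call:
{"method": "move_arm", "body": {"commands": [[[0,0,0.2],0,0.18],[[0,0,0.4],0,0.18],[[0,0,0.5],0,0.18],[[0,0,0.6],0,0.18],[[0,0,0.6],0,0.18],[[0,0,0.6],0,0.18],[[0,0,0.6],0,0.18],[[0,0,0.4],0,0.18],[[0,0,0],0,0.18]]}}

```text
t: 8.72
eef_pos: [584.9, 318.6, 435.7]
tcp_rot: [-3.14, -0.004, 0.058]
ft_force: [0.9, 0.0, -1.3]
opening: 0.59
grip_force: 6.9
```

```bash
python3 - <<'E'
from h import *
np.set_printoptions(precision=1,suppress=True)
w=read_camera('wrist');save(w,'w5.png',(200,140,440,320),3)
s=read_camera('scene')
k=env.state();e=k['eef_pos'];print(e,k['tcp_rot'],k['ft_force'],k['opening']*95,k['grip_force'])
X=[[e[0],e[1],e[2]-171-d] for d in (0,62,128)]
print(proj(w,X)); print(proj(s,X))
for th in ['pliers_mid','pliers_pivot','pliers_tips']:
  for p in (w,s):
    for d in search_frame(th,p)[:2]: print(th,d['confidence'],d['at'])
E
```

```text
[584.7 318.5 432.5] [ 3.1 -0.   0.1] [ 0.4 -0.3 -2.5] 56.285973184117225 6.897220239043236
[[318.6 320.5]
 [318.9 271.1]
 [319.1 240.2]]
[[483.4 204.1]
 [473.7 227.2]
 [464.5 249.3]]
pliers_mid 0.96 [317.4, 293.0]
pliers_mid 0.34 [453.4, 300.5]
pliers_mid 0.68 [329.5, 150.2]
pliers_mid 0.56 [472.4, 227.2]
pliers_pivot 0.72 [321.4, 289.3]
pliers_pivot 0.68 [355.0, 304.3]
pliers_pivot 0.95 [330.4, 151.6]
pliers_pivot 0.56 [471.4, 227.4]
pliers_tips 0.91 [315.6, 292.0]
pliers_tips 0.45 [337.8, 422.5]
pliers_tips 0.76 [329.6, 154.9]
pliers_tips 0.72 [477.2, 229.1]
```

View pics/w5.png

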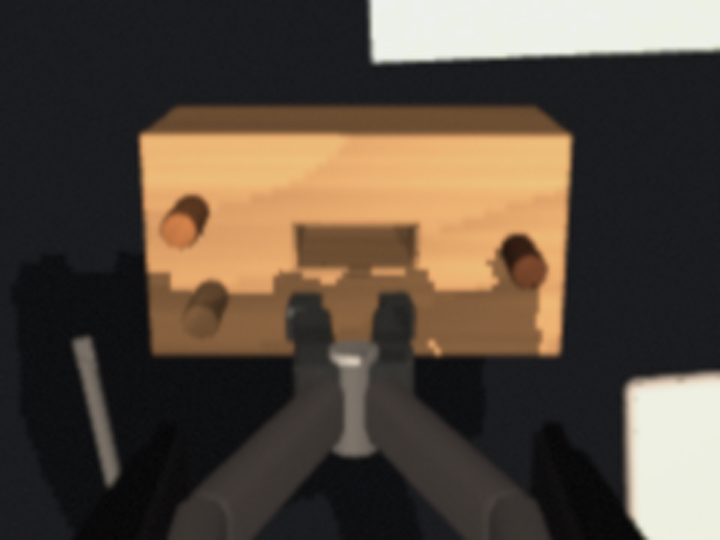

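```bash
cat > jaw.py <<'E'
from h import *
def jaw(w,e,yaw,dx=0,dy=0,a=.055,dz=0):
    c,s=np.cos(yaw),np.sin(yaw); pts=[]
    py=7+65*np.sin(a)
    for sy in (1,-1):
        for x in (4.5,-4.5):
            for y in (py+4,py-4): pts.append((x+dx,sy*y+dy,-124+dz))
    for sy in (1,-1): pts.append((-3.5+dx,sy*py+dy,-128+dz))
    q=np.array(pts); X=np.c_[e[0]+c*q[:,0]-s*q[:,1],e[1]+s*q[:,0]+c*q[:,1],e[2]-171+q[:,2]]
    return proj(w,X)
E
python3 - <<'E'
from jaw import *
np.set_printoptions(precision=1,suppress=True)
w=read_camera('wrist');k=env.state();e=k['eef_pos']
print(w['fx'],e)
uv=jaw(w,e,k['tcp_rot'][2]); print((uv-[200,140])*3)
print('slot',[onz(w,(200+a/3,140+b/3),72) for a,b in [(294,224),(418,224),(415,268),(297,268)]])
print('block',[onz(w,(200+a/3,140+b/3),72)[:2] for a,b in [(140,132),(572,133),(560,355),(152,355)]])
im=cv2.resize(w['image'][200:300,280:360,::-1],None,fx=7,fy=6,interpolation=cv2.INTER_CUBIC)
im=cv2.convertScaleAbs(im,alpha=2.0,beta=20)
for dx,dy,col in ((0,0,(0,0,255)),):
    for u,v in jaw(w,e,k['tcp_rot'][2],dx,dy): cv2.circle(im,(int((u+.5-280)*7),int((v+.5-200)*6)),2,col,-1)
cv2.imwrite('pics/w6.png',im)
E
```

```text
380.12997504938426 [585.  318.7 431.7]
[[297.1 285.6]
 [328.9 285.6]
 [297.6 319.7]
 [329.2 319.7]
 [413.  285.7]
 [381.2 285.7]
 [412.5 319.7]
 [381.  319.7]
 [313.9 311.2]
 [396.3 311.2]]
slot [array([589.2, 337.8,  72. ]), array([591.4, 300. ,  72. ]), array([577.5, 299.9,  72. ]), array([575.4, 336.3,  72. ])]
block [array([614.8, 385. ]), array([622., 256.]), array([551.7, 251.8]), array([544.1, 381. ])]
```

View pics/w6.png

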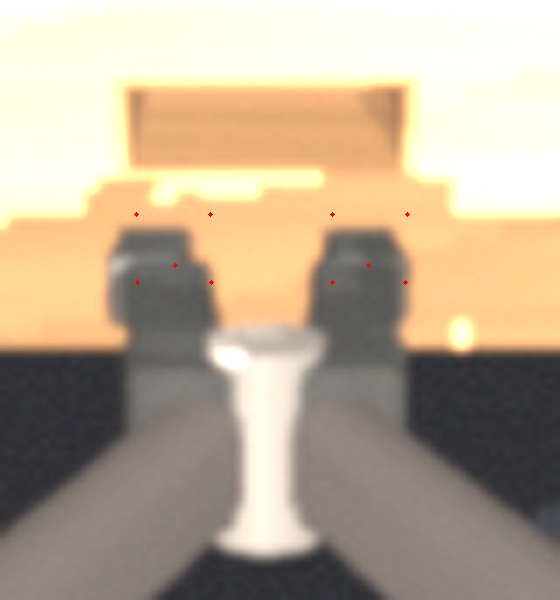

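Call:
{"method": "move_arm", "body": {"commands": [[[-0.318,-0.72,0],0.35,0.18],[[-0.318,-0.72,0],0.35,0.18],[[-0.318,-0.72,0],0.35,0.18],[[-0.318,-0.72,0],0.35,0.18],[[-0.318,-0.72,0],0.35,0.18],[[-0.318,-0.72,0],0.35,0.18],[[-0.318,-0.72,0],0.35,0.18],[[-0.318,-0.72,0],0.35,0.18],[[0,0,-0.7],0,0.18],[[0,0,-0.7],0,0.18],[[0,0,-0.7],0,0.18],[[0,0,-0.7],0,0.18],[[0,0,0],0,0.18],[[0,0,0],0,0.18]]}}

```text
t: 10.33
eef_pos: [508.8, 145.9, 348.0]
tcp_rot: [-3.141, 0.002, 0.282]
ft_force: [0.0, 0.0, -1.8]
opening: 0.59
grip_force: 5.8
```

```bash
python3 - <<'E'
from jaw import *
from ringfit import fit
np.set_printoptions(precision=2,suppress=True)
w=read_camera('wrist');k=env.state();e=k['eef_pos'];print(e,k['tcp_rot'],k['opening']*95)
yaw=k['tcp_rot'][2]
r=fit(w,[483.2,140.4,.284]); print(r)
im=cv2.resize(w['image'][180:300,260:380,::-1],None,fx=5,fy=5,interpolation=cv2.INTER_CUBIC)
im=cv2.convertScaleAbs(im,alpha=1.3,beta=30)
def dot(uv,col):
    for u,v in uv: cv2.circle(im,(int((u+.5-260)*5),int((v+.5-180)*5)),2,col,-1)
dot(jaw(w,e,yaw,-2,1.5),(0,0,255))
v=[483.2,140.4,.284]; c,s=np.cos(v[2]),np.sin(v[2])
X=[[v[0]+20.5*c-y*s,v[1]+20.5*s+y*c,13] for y in (10.4,-10.4)]; dot(proj(w,X),(0,255,0)); print(X)
cv2.imwrite('pics/w7.png',im)
E
```

```text
[508.96 145.96 349.  ] [ 3.14 -0.    0.28] 56.220574720625336
(array([483.25, 140.47,   0.28]), np.float64(-26.541900634765625))
[[np.float64(499.96476221780836), np.float64(156.12745204349218), 13], [np.float64(505.79287332166473), np.float64(136.16065157468634), 13]]
```

View pics/w7.png

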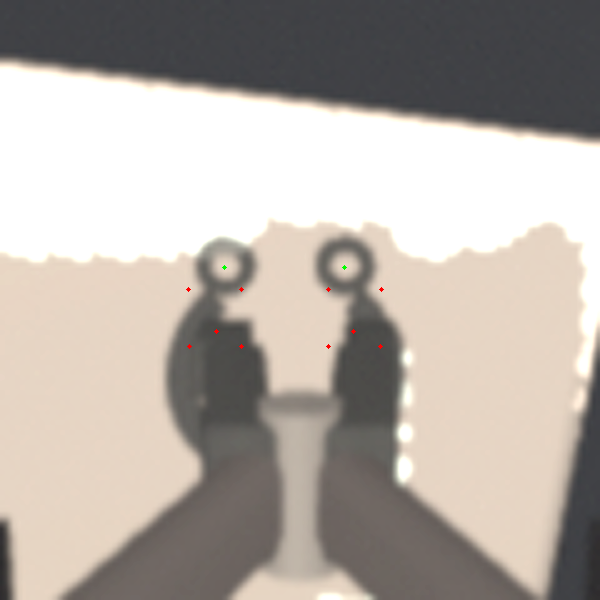

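Call:
{"method": "move_arm", "body": {"commands": [[[0,0,0],0,0.17],[[0,0,0],0,0.17],[[0,0,0],0,0.17]]}}

```text
t: 10.63
eef_pos: [508.7, 145.9, 349.3]
tcp_rot: [3.141, -0.002, 0.282]
ft_force: [0.7, 0.9, -2.2]
opening: 0.582
grip_force: 7.9
```

```bash
cat >> jaw.py <<'E'
def asc(w,c0,c1,r0,r1,st=1):
    g=cv2.cvtColor(w['image'],cv2.COLOR_RGB2GRAY)
    print('     '+''.join(str((c//10)%10) if c%10==0 else '.' for c in range(c0,c1,st)))
    for r in range(r0,r1,st): print(r,' ',''.join('%x'%(g[r,c]//16) for c in range(c0,c1,st)))
E
python3 - <<'E'
from jaw import *
np.set_printoptions(precision=1,suppress=True)
w=read_camera('wrist');k=env.state();e=k['eef_pos'];print(e,k['tcp_rot'],k['opening']*95)
asc(w,290,350,226,270)
print(jaw(w,e,k['tcp_rot'][2]))
s=read_camera('scene'); yaw=k['tcp_rot'][2]
c,sn=np.cos(yaw),np.sin(yaw)
print('scene tips', jaw(s,e,yaw)[-2:], jaw(s,e,yaw,-6.5,-1.5)[-2:])
u=jaw(s,e,yaw,-6.5,-1.5)[-2:].mean(0).astype(int); asc(s,u[0]-26,u[0]+26,u[1]-22,u[1]+14)
E
```

```text
[508.6 145.9 349.2] [ 3.1 -0.   0.3] 55.73659833118756
     9.........0.........1.........2.........3.........4.........
226   eeeeeeeeeeeeeeeeeeeebaa999999aaa9999999aa999999adeeeeeeeeeee
227   eeeeeeeeeeeeeddddeeda99999999999998887778888899acdeeeeeeeeee
228   eeeeeeeeeeedb999abcca999999899999887655556788899aceeeeeeeeee
229   eeeeeeeeeec97666778888999898899988754333445788899beeeeeeeeee
230   eeeeedddec866666666678898999989887543344334578889acdeeeeeeed
231   cddedbabb85566766544688899998988864345665434689899abcdddeedb
232   aabca99986446788754357888898899885335788753358888899aaabcca9
233   99999998853468888643478889999988743468888643578888999999a999
234   999999888534688887434789989888887434688886435788888899888988
235   999999988533578875435788988888887533578875335888888889888888
236   989999888643456654346888888888888643456653346888888888888888
237   988899988753334433457888988888888753334433357888888889889888
238   899989988753333334578888888888988875433333368888888888888888
239   999898888753334556788899888888888887654433357888888888888988
240   88989888753334567888888888888888988
[... 3674 characters left out ...]
9aaa988764567888888875333333457888889abdeeeeeeeeeee
282   9abcb98876457888888887533333345678889acddeeeeeeeeeee
283   89bcba987545788888888764333444467888acddeeeeeeeeeeee
284   889aaa98764578888888887544566545678acddeeeeeeeeeeeee
285   88889aa9864567888888887765677654569bdeeeeeeeeeeeeeee
286   8888899aa7546788888888887778765557acdeeeeeeeeeeeeeee
287   8888889aa8545678888888888888765568adeeeeeeeeeeeeeeee
288   8888888898655567788888888888765679bdeeeeeeeeeeeeeeee
289   888888888876545677788888888887779bdeeeeeeeeeeeeeeeed
290   88888888888764445667777777888888adeeeeeeeeeeeeeeeedd
291   88888888888776544445566666778889bdeeeeeeeeeeeeeeddcb
292   8888888888888775444345555567889acdeeeeeeeeeeeeeddca8
```

Call:
{"method": "move_arm", "body": {"commands": [[[0.03,0.03,-0.05],0,0.17],[[0.04,0.04,-0.1],0,0.17],[[0.03,0.03,-0.15],0,0.17],[[0,0,-0.15],0,0.17],[[0,0,-0.15],0,0.17],[[0,0,-0.15],0,0.17],[[0,0,-0.15],0,0.17],[[0,0,-0.1],0,0.17],[[0,0,-0.05],0,0.17],[[0,0,0],0,0.17]]}}

```text
t: 11.57
eef_pos: [511.6, 148.9, 316.5]
tcp_rot: [3.142, 0.001, 0.282]
ft_force: [-1.5, 1.3, -2.0]
opening: 0.588
grip_force: 8.0
```

```bash
python3 - <<'E'
from jaw import *
np.set_printoptions(precision=1,suppress=True)
w=read_camera('wrist');k=env.state();e=k['eef_pos'];print(e,k['tcp_rot'],k['opening']*95)
yaw=k['tcp_rot'][2]
asc(w,290,350,222,256)
print(jaw(w,e,yaw))
X=[[500.0,156.1,13],[505.8,136.2,13]]
print('holes',proj(w,X))
s=read_camera('scene');print('scene holes',proj(s,X),jaw(s,e,yaw,-6,-.4)[-2:]); u=proj(s,X).mean(0).astype(int)
asc(s,u[0]-24,u[0]+26,u[1]-22,u[1]+18)
E
```

```text
[511.6 148.9 316.7] [3.1 0.  0.3] 55.50519377496452
     9.........0.........1.........2.........3.........4.........
222   eeeeeeeeeeeeeeeeeeeeeeeeeeeeeeeeeeeeeeeeeeeeeeeeeeeeeeeeeeee
223   eeeeeeeeeeeeeeeeeeeeeeeeeeeeeeeeeeeeeeeeeeeeeeeeeeeeeeeeeeee
224   eeeeeeeeeeeeeeeeeeeeeeeeeeeeeeeeeeeeeeeeeeeeeeeeeeeeeeeeeeee
225   eeeeeeeeeeeeeeeeeeeeeeeeeeeeeeeeeeeeeeeeeeeeeeeeeeeeeeeeeeee
226   eeeeeeeeeeeeeeeeeeeeeeeeeeeeeeeeeeeeeeeeeeeeeeeeeeeeeeeeeeee
227   eeeeeeeeeeeeeeeeeeeeeeeeeeeeeeeeeeeeddeeeeeeeeeeeeeeeedddeee
228   eeeeeeeeeeeeeeeeeeeeeeeeeeeeddddeeeebbcdddeeeedbcdddeebaceee
229   eeeeeeeeeeeeeeeeeeeeeeeeeeeebaabcddca9aaabcddca9aaabccaaceee
230   eeeeeeeeeeeeeeeeeeeeeeeeeccca999aaa9999999aaa9999999a99acdee
231   eeeeeeeeeeeeeeeeeeeeeeeedaa99999999988888899998888888999abde
232   eeeeeeeeeeeeeeeeeeeeeeeeb99998888898888888888888888888889bee
233   eeeeeeeeeeeeeeeeeeeeeeeeb99888888888888888888888898888989bee
234   eeeeeeeeeeeeeeeeeeeeeeeedb998888888888898888888888888889acee
235   eeeeeccdddeeeeedddddeeeeeda98988888898888888888888988889acde
236   cddddaaaabcddddbaaabcdddeda98988888898
[... 3193 characters left out ...]
eeeeeddca8642222
296   88888888888998888776667888889bcdeeeeeddcb975322222
297   8888888888888888888778888889bddeeeeeddca9643222222
298   88888888888888888888888888abcdeeeeeddb975422222222
299   8888888888888888888888888abddeeeeedcb9743222222222
300   8888888888888888888888889bddeeeeddca86432222222222
301   888888888888888888999999bcdeeeeddba753222222222222
302   888888888888888889abcbabddeeeddcb96432222222222222
303   88888888888888889acddddddeeeddca754322222222222222
304   88888888888888889bddeedddeeddb97532222222222222222
305   8888888888888889bcdeeeeeeddca864322222222222222222
306   998888888888889bcdeeeeeeddb97532222222222222222222
307   99988888888888acdeeeeeddcb964322222222222222222222
```

Call:
{"method": "move_arm", "body": {"commands": [[[0,0,-0.05],0,0.17],[[0,0,-0.05],0,0.17],[[0,0,-0.03],0,0.17],[[0,0,-0.03],0,0.17],[[0,0,0],0,0.17]]}}

```text
t: 12.08
eef_pos: [511.6, 148.9, 311.9]
tcp_rot: [3.142, 0.0, 0.282]
ft_force: [-0.0, -0.3, -1.0]
opening: 0.585
grip_force: 8.0
```

Call:
{"method": "move_arm", "body": {"commands": [[[0,0,-0.03],0,0.17],[[0,0,-0.03],0,0.17],[[0,0,0],0,0.17]]}}

```text
t: 12.33
eef_pos: [511.6, 148.9, 310.1]
tcp_rot: [3.142, 0.0, 0.282]
ft_force: [-0.3, -0.6, -1.4]
opening: 0.586
grip_force: 8.0
```

Call:
{"method": "move_arm", "body": {"commands": [[[0,0,-0.03],0,0.17],[[0,0,-0.01],0,0.17],[[0,0,0],0,0.17]]}}

```text
t: 12.58
eef_pos: [511.7, 148.9, 309.3]
tcp_rot: [3.141, -0.0, 0.282]
ft_force: [-0.5, -0.7, 3.7]
opening: 0.59
grip_force: 8.5
```

Call:
{"method": "move_arm", "body": {"commands": [[[0,0,0.02],0,0.12],[[0,0,0.01],0,0.08],[[0,0,0.01],0,0.04],[[0,0,0.01],0,0.0],[[0,0,0.01],0,-0.04],[[0,0,0],0,-0.04],[[0,0,0],0,-0.04]]}}

```text
t: 13.17
eef_pos: [511.6, 148.9, 310.8]
tcp_rot: [3.142, 0.0, 0.282]
ft_force: [-0.5, -0.2, -1.8]
opening: 0.483
grip_force: 15.6
```

Call:
{"method": "move_arm", "body": {"commands": [[[0,0,0.01],0,-0.1],[[0,0,0.01],0,-0.16],[[0,0,0.01],0,-0.21],[[0,0,0.01],0,-0.26],[[0,0,0.01],0,-0.27],[[0,0,0],0,-0.27],[[0,0,0],0,-0.27],[[0,0,0],0,-0.27]]}}

```text
t: 13.83
eef_pos: [511.6, 148.9, 312.4]
tcp_rot: [3.141, -0.0, 0.282]
ft_force: [0.2, -0.6, -2.2]
opening: 0.37
grip_force: 19.6
```

```bash
python3 - <<'E'
from jaw import *
np.set_printoptions(precision=1,suppress=True)
w=read_camera('wrist');k=env.state();e=k['eef_pos'];print(e,k['ft_force'],k['opening']*95,k['grip_force'])
yaw=k['tcp_rot'][2]
asc(w,280,362,234,290)
print(jaw(w,e,yaw,a=.225))
E
```

```text
[511.6 148.9 312.4] [ 0.4 -0.8 -1.9] 35.06521970120728 19.56843389896676
     8.........9.........0.........1.........2.........3.........4.........5.........6.
234   eeeeeeeeeeeeeeeeeeeeeeeda98998899998898898898898898889beeeeeeeeeeeeeeeeeeeeeeeeeee
235   eeeeeeeeeeeeeeeeeeeeeeeb988988989889888988888898899899beeeeeeeeeeeeeeeeeeeeeeeeddd
236   eeccdddeeeeeccdddeeeeeda989998998889888898888988888889acdeeeeedddddeeeeeedddeedbab
237   dcaaaabcddddaaaabcdddeca9998898888888888888888888888899abcddddbaaabcddeeebabcca999
238   aa99999aaabba9999aaabca9888888988988888888888888888888899aaabba9999aabcdca99a99989
239   9999889999999999999999999888889888888888888888898888888889999999888999aa9998899888
240   8898888888998888889898888888888988888889988888888888888888898988888888999888888898
241   9888888888888888888998888888888988888888888898888889888888888888888888888888889888
242   9988888777766666788888888888888898898888988888888888889888898877777777778888888888
243   8999887544443333578889888889888888888888888888988888888888888864433444457888888888
244   9999887422222222356788888898888888888889898
[... 3495 characters left out ...]
7acc99888766310
284   23458888887533333332333333333333333333466433333333333333333334566679cdb98988543100
285   1114888888875333333333333333333333333346653333333333333333333345668beda99887411100
286   011488898888643333333333333333333333335675433333333333333333333567adeeb98887410000
287   00148889888886433333333333333333333334677643333333333333333333347adeeec99887411000
288   00148888888887533333333333333333333335677653333333333333333333348ceeeeda9887411000
289   00148888889888643333333333333333333346777764333333333333333333348ceeeeda9887411000
[[284.6 235.4]
 [295.2 235.4]
 [284.9 246.7]
 [295.4 246.7]
 [352.1 235.4]
 [341.6 235.4]
 [351.8 246.8]
 [341.3 246.8]
 [290.5 243.9]
 [346.3 244. ]]
```

Call:
{"method": "move_arm", "body": {"commands": [[[0,0,0.03],0,-0.27],[[0,0,0.08],0,-0.27],[[0,0,0.15],0,-0.27],[[0,0,0.22],0,-0.27],[[0,0,0.3],0,-0.27],[[0,0,0.38],0,-0.27],[[0,0,0.45],0,-0.27],[[0,0,0.5],0,-0.27],[[0,0,0.5],0,-0.27],[[0,0,0.5],0,-0.27],[[0,0,0.45],0,-0.27],[[0,0,0.38],0,-0.27],[[0,0,0.3],0,-0.27],[[0,0,0.22],0,-0.27],[[0,0,0.15],0,-0.27],[[0,0,0.08],0,-0.27],[[0,0,0.03],0,-0.27],[[0,0,0],0,-0.27]]}}

```text
t: 15.38
eef_pos: [511.6, 148.9, 453.8]
tcp_rot: [3.142, 0.0, 0.282]
ft_force: [0.2, -0.5, -2.5]
opening: 0.367
grip_force: 19.5
```

```bash
python3 - <<'E'
from jaw import *
np.set_printoptions(precision=1,suppress=True)
w=read_camera('wrist');k=env.state();e=k['eef_pos'];print(e,k['ft_force'],k['opening']*95,k['grip_force'],k['tcp_rot'])
asc(w,278,362,234,290,2)
t=read_camera('top'); s=read_camera('scene')
for p in (t,s):
  for th in ('ring_mid','axis','hole_left','hole_right'):
    print(th,[(round(d['confidence'],2),d['at']) for d in search_frame(th,p)[:2]])
print('pred ring scene',proj(s,[e[0]-27,e[1]-9,e[2]-303]),proj(t,[e[0]-27,e[1]-9,e[2]-303]))
E
```

```text
[511.6 148.9 453.5] [ 0.4 -0.1 -1.8] 34.507022471384424 19.52686972799711 [3.1 0.  0.3]
     .8....9....0....1....2....3....4....5....6
234   98888888888888899bed9889888888888889eeeeee
236   88888888888888889ced989898898888888aeeeeee
238   89888888888898889eee989889889888888beeeeee
240   8888888888888888adeea888888889888889eeeeee
242   88898776678888889ceea889888988887778ceeeee
244   88887222236888889eeed9988888888842222aeeee
246   88886222222588989ceeb99888888885222229eeee
248   88886322222278889eedaad989888842222239eeee
250   88887322222238889ee99cb88888862222223aeeee
252   88887322222225889ac99ec98888732222223aeeee
254   88887322222222788989ded88888422222223beeed
256   8888832222222237776788767776222222223ceeec
258   8888863222222222244444444322222222239eeeea
260   898888322222222224556555532222222225deeee8
262   888886322222222223567775422222222225beeee6
264   8888843322222333333577643333332222469eeed5
266   8888843352222333333577633333332223667eeec3
268   8888833374222333333477633333332225666eeeb2
270   8888733386222333333467533333332237666dee91
272   5667633378322333333356433333332268666dee71
274   11122333464223333333463333333323b9666eed61
276   10001333211223333333463333333325ea657eed41
278   10100233211223333333463333333325c6669eec21
280   000002333112333333334633333333236566add811
282   000101233222333333334633333333324665455210
284   000010133333333333334633333333335653111110
286   000001123333333333335743333333333542111110
288   000100012333333333336753333333333421111100
ring_mid []
axis [(0.59, [459.2, 184.1])]
hole_left []
hole_right []
ring_mid [(0.61, [337.8, 243.5])]
axis [(0.64, [195.5, 412.2])]
hole_left [(0.46, [348.5, 235.7])]
hole_right []
pred ring scene [[347.2 243.8]] [[289.4 202.1]]
```

Call:
{"method": "move_arm", "body": {"commands": [[[0,-0.1,0],0,-0.27],[[0,-0.25,0],0,-0.27],[[0,-0.4,0],0,-0.27],[[0,-0.55,0],0,-0.27],[[0,-0.7,0],0,-0.27],[[0,-0.7,0],0,-0.27],[[0,-0.7,0],0,-0.27],[[0,-0.7,0],0,-0.27],[[0,-0.7,0],0,-0.27],[[0,-0.7,0],0,-0.27],[[0,-0.7,0],0,-0.27],[[0,-0.7,0],0,-0.27]]}}

```text
t: 16.93
eef_pos: [511.1, -60.1, 454.1]
tcp_rot: [3.141, -0.0, 0.281]
ft_force: [0.7, 0.1, -2.2]
opening: 0.368
grip_force: 19.5
```

Call:
{"method": "move_arm", "body": {"commands": [[[0,-0.7,0],0,-0.27],[[0,-0.7,0],0,-0.27],[[0,-0.7,0],0,-0.27],[[0,-0.7,0],0,-0.27],[[0,-0.7,0],0,-0.27],[[0,-0.7,0],0,-0.27],[[0,-0.55,0],0,-0.27],[[0,-0.4,0],0,-0.27],[[0,-0.25,0],0,-0.27],[[0,-0.1,0],0,-0.27],[[0,0,0],0,-0.27],[[0,0,0],0,-0.27]]}}

```text
t: 17.93
eef_pos: [511.6, -222.7, 454.0]
tcp_rot: [-3.141, 0.0, 0.282]
ft_force: [-0.2, 0.2, -2.8]
opening: 0.367
grip_force: 19.5
```

```bash
python3 - <<'E'
from jaw import *
np.set_printoptions(precision=1,suppress=True)
w=read_camera('wrist');k=env.state();e=k['eef_pos'];print(e,k['ft_force'],k['opening']*95,k['grip_force'],k['tcp_rot'])
cv2.imwrite('pics/sp_raw.png',w['image'][:,:,::-1])
for d in (0,20,40): pass
im=w['image'][:,:,::-1].copy()
save(w,'w8.png')
print('axis',[(d['confidence'],d['at']) for d in search_frame('axis',w)[:2]])
print('pred spindle top',proj(w,[[563,-205,110],[563,-205,126]]))
E
```

```text
[ 511.6 -222.5  454. ] [-0.5  0.1 -1.7] 34.649302432500676 19.52745521790348 [-3.1  0.   0.3]
axis [(0.68, [318.9, 116.0]), (0.31, [290.1, 274.5])]
pred spindle top [[315.4 162.3]
 [315.2 164.2]]
```

View pics/w8.png

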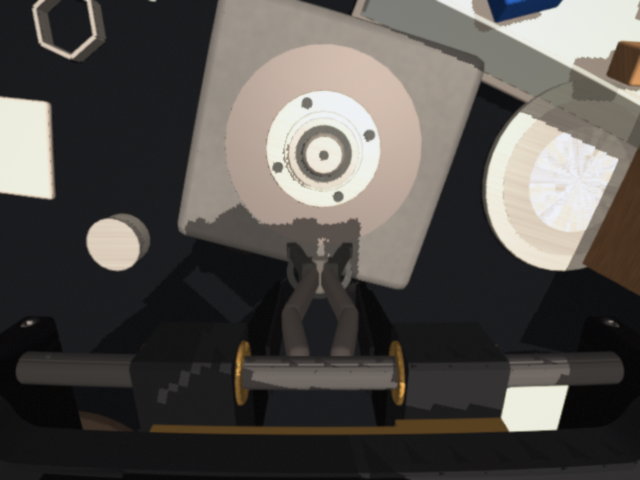

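```bash
cat > spin.py <<'E'
from jaw import *
def model_circ(p,c,r,z,n=72):
    a=np.linspace(0,2*np.pi,n,endpoint=False)
    return proj(p,np.c_[c[0]+r*np.cos(a),c[1]+r*np.sin(a),np.full(n,z)])
def grad(p): 
    g=cv2.cvtColor(p['image'],cv2.COLOR_RGB2GRAY).astype(np.float32); return cv2.GaussianBlur(g,(0,0),.6)
E
python3 - <<'E'
from spin import *
np.set_printoptions(precision=1,suppress=True)
w=read_camera('wrist')
g=grad(w)
for name,(x,y) in (('row',(323,154)),):
    print('row154',g[154,280:368].astype(int).tolist()); print('col323',g[110:200,323].astype(int).tolist())
s=read_camera('scene');t=read_camera('top')
asc(t,440,500,145,205)
E
```

```text
row154 [239, 237, 229, 211, 191, 210, 224, 209, 184, 194, 215, 223, 224, 223, 215, 188, 143, 116, 111, 108, 102, 89, 87, 98, 113, 138, 181, 219, 233, 234, 234, 234, 235, 235, 235, 235, 234, 233, 220, 181, 134, 112, 108, 109, 110, 110, 112, 127, 169, 215, 232, 235, 235, 235, 235, 235, 235, 235, 235, 235, 231, 213, 174, 144, 130, 121, 115, 115, 114, 113, 120, 149, 195, 226, 235, 236, 236, 234, 231, 231, 236, 235, 234, 237, 240, 240, 240, 240]
col323 [234, 231, 235, 239, 240, 240, 237, 230, 229, 236, 239, 239, 239, 237, 223, 183, 137, 118, 115, 114, 113, 112, 116, 130, 145, 158, 179, 210, 230, 236, 236, 236, 237, 237, 237, 237, 236, 235, 233, 221, 185, 137, 114, 109, 109, 109, 109, 110, 114, 131, 170, 211, 229, 233, 234, 234, 234, 233, 232, 232, 230, 226, 208, 164, 117, 95, 93, 101, 107, 108, 111, 126, 166, 206, 220, 222, 222, 220, 218, 219, 222, 223, 230, 237, 239, 238, 238, 237, 238, 238]
     4.........5.........6.........7.........8.........9.........
145   aaaaaaaaaaaaaaaaaaaaaa84012444445545422221221112221211222222
146   aaaaaaaaaaaaaaaaaaaaaa96011344455542211112222222122122222222
[... 3186 characters left out ...]
000101232222333333444444444444
195   aaaaa88acddddddddddddddddddb60111102222223333334444444444444
196   aaaaaba99bddddddddddddddddd921111112321223333334444444444444
197   abaabaaa98acddddddddddddddb611111123322233333444444444444445
198   bbbaaaaaaa98accddddddddddd9210110123222333333444444444444444
199   aaaaaaaaaaaa889abccddddddb6110110222222333333444444444445444
200   abaabaaaaaaaaaa888aaabccc82101111232223333344444444444454444
201   aaabaaabbaaaaaaaaa888888731111112322233333344444444444444444
202   aaabaaabaaaaaaaaaaaaaaaa621101012322333333444444444444444444
203   baaaaaaaaaaaaaaaaaaaaaa8401111123322333333343444444444445555
204   abbaaaaaaaaaaaaaaaaaaaa6211011123223333433444444444444445455
```

```bash
cat >> spin.py <<'E'
from scipy.optimize import least_squares
def edges(p,c,r0,r1,lvl):
    g=grad(p); out=[]
    for a in np.linspace(0,2*np.pi,90,endpoint=False):
        rr=np.arange(r0,r1,.1); q=cv2.remap(g,(c[0]+rr*np.cos(a)).astype(np.float32)[None],(c[1]+rr*np.sin(a)).astype(np.float32)[None],cv2.INTER_LINEAR)[0]
        i=np.nonzero((q[:-1]>=lvl)&(q[1:]<lvl))[0]
        if len(i): out.append((c[0]+rr[i[0]]*np.cos(a),c[1]+rr[i[0]]*np.sin(a)))
    return np.array(out)
def fitdisc(p,E,r,x0):
    def f(v):
        X=np.array([onz(p,u,v[2])[:2] for u in E]); return np.hypot(*(X-v[:2]).T)-r
    return least_squares(f,x0,loss='soft_l1',f_scale=.3)
E
python3 - <<'E'
from spin import *
np.set_printoptions(precision=2,suppress=True)
w=read_camera('wrist')
E=edges(w,(323.7,154.7),11,24,175)
(c,ax,an)=cv2.fitEllipse(E.astype(np.float32)); print('ell',c,ax,len(E))
s=fitdisc(w,E,14.5,[567,-207,118]); print('disc',s.x,np.abs(s.fun).mean())
for z in (110,114,118,122,126): print(z,onz(w,c,z), np.mean(np.hypot(*(np.array([onz(w,u,z)[:2] for u in E])-onz(w,c,z)[:2]).T)))
sc=read_camera('scene')
for z in (110,118,126):
    u=proj(sc,onz(w,c,z)); print('scene',z,u)
u=proj(sc,onz(w,c,118))[0].astype(int)
asc(sc,u[0]-26,u[0]+26,u[1]-22,u[1]+26)
t=read_camera('top'); print('top',[proj(t,onz(w,c,z))[0] for z in (110,126)])
E
```

```text
ell (323.7366027832031, 154.3299560546875) (35.96181869506836, 36.7669563293457) 90
disc [ 572.17 -209.43  122.72] 0.07925224601945112
110 [ 571.5  -209.77  110.  ] 15.094007867362746
114 [ 571.76 -209.65  114.  ] 14.90808125820656
118 [ 572.03 -209.52  118.  ] 14.722154649050374
122 [ 572.29 -209.4   122.  ] 14.536228039894187
126 [ 572.55 -209.28  126.  ] 14.350301430738005
scene 110 [[181.07 392.65]]
scene 118 [[180.49 391.01]]
scene 126 [[179.9  389.35]]
     ......6.........7.........8.........9.........0.....
369   4445544444455678888888888888889999999999988889888888
370   444544555555677888888888999999aaababaaaaaa9999888888
371   4444556666667888888889999aaabbccccccccccccbbaa998888
372   44556778777888888888999abbcccdddddddddddddcccbba9998
373   45567888888888888999aabccdddddddddddddddddddccba9999
374   556788888888888899abccdddddddddddddddddddddcba988aba
375   5678888888888899abccdddddccccccccccddddddddb986679bb
376   678888888888899abcdddddcccccbbbbbcccccddddcb866568bc
377   7888888888889abcddddccccbbbbbbbbbbbbccccddcb865568ac
378   888888888899abcdddccccbbba9999999aabbbcccc
[... 1607 characters left out ...]
   ddddddddddccbbbbba877666556666666789abbb98668acdddb9
407   dddddddddddccbbbbba987766666677889abbba98667acdddca8
408   ddddddddddddcbbbbbbbaa998888899aabbbba976569cddddb97
409   ddddddddccdddcbaabbbbbbaaaaaaabbbbbba976679bcdddca88
410   ddddddddccdddcbaaabbbbbbbbbbbbbbbaa987667abcdddca878
411   dddddddddccddddcbaaaaabbbbbbbbbaa9876667acddddcb9779
412   ddddddddddcdddddcba9999aaaaa99987766678acdddddb9779b
413   ddddddddddccddddddcb99888887777666678abcdddddca878ac
414   ddddddddddccccdddddcba9887766666788abcddddddcb9789bc
415   ddddddddddcbbcdddddddccba9988899abccddddddcba9789bcd
416   dddddddddddcbbcdddddddddccbbbbbccddddddddcb98789bcdd
top [array([469.17, 166.21]), array([471.13, 162.93])]
```

Call:
{"method": "move_arm", "body": {"commands": [[[0.11,0.027,0],0,-0.27],[[0.28,0.068,0],0,-0.27],[[0.45,0.108,0],0,-0.27],[[0.56,0.135,0],0,-0.27],[[0.56,0.135,0],0,-0.27],[[0.45,0.108,0],0,-0.27],[[0.28,0.068,0],0,-0.27],[[0.11,0.027,0],0,-0.27],[[0,0,-0.05],0,-0.27],[[0,0,-0.12],0,-0.27],[[0,0,-0.2],0,-0.27],[[0,0,-0.2],0,-0.27],[[0,0,-0.18],0,-0.27],[[0,0,-0.08],0,-0.27],[[0,0,-0.04],0,-0.27],[[0,0,0],0,-0.27]]}}

```text
t: 19.67
eef_pos: [595.6, -202.9, 427.5]
tcp_rot: [-3.141, 0.0, 0.282]
ft_force: [0.3, 1.3, -2.1]
opening: 0.368
grip_force: 19.5
```

```bash
python3 - <<'E'
from spin import *
np.set_printoptions(precision=1,suppress=True)
w=read_camera('wrist');k=env.state();e=k['eef_pos'];print(e,k['ft_force'],k['opening']*95,k['grip_force'],k['tcp_rot'])
asc(w,276,366,234,306,2)
print('disc c',proj(w,[[572.3,-209.4,122]]), 'edge',model_circ(w,(572.3,-209.4),14.5,122,8).tolist())
sc=read_camera('scene');u=proj(sc,[572.3,-209.4,122])[0];print(u)
u=u.astype(int);asc(sc,u[0]-30,u[0]+42,u[1]-34,u[1]+30)
E
```

```text
[ 595.6 -202.9  427.9] [ 0.9 -0.5 -2.6] 34.81782788165309 19.52711124205962 [ 3.1 -0.   0.3]
     ..8....9....0....1....2....3....4....5....6..
234   7887788876677777654433344566788a7578888788733
236   777788876677776433333333333466777657888788875
238   887788866776653333333333333334677766888878888
240   887888767776433333344443333333367776688878888
242   777887555454333334555555543333346655567878888
244   887886222222333455566665555433333322225878888
246   877875222222234555666666665553332222225888888
248   888875322222235566666666666654322222235888888
250   887876322222225666777777766655322222235888888
252   877876322222224677777777777665222222225888888
254   887876322222222577777777777763222222225888888
256   577876322222222356665555566652222222235877888
258   257876532222222222444444443222222222246878888
260   358877632222222222456655553222222222467878888
262   368777532222222222356777642222222222567778888
264   478776433222222333335776433333322224667788888
266   688776333222223333335776333333322225657788888
268   888876333322223333334776333333322236657888888
270   88887633333222
[... 5719 characters left out ...]
777777777777777766666666666789a998765567acddddcb9779bcca99abcddcb989
412   8999877777777777777777666566666678887766678acdddddb9778acca8767acddca988
413   89a98777777777777777777666555555667665678abcdddddca878accb976669bccb9988
414   89aa98777777777777777777666555555566788abcddddddca878abccb865568acca9888
415   89aba9877777777777777777777665567889abbcdddddddba8789bcdcb865567acba8889
416   889bbb98777777777777777777777778abbccddddddddcb98789bcdddca76668aba98888
417   889bccba88777777777777777777778acdddddddddddcb98789bcdddddb9889abba88988
418   889bcdcba9877777777777777777789bddddddddddcba98789bcdddddddcbbbcba988988
419   889accccba87777777766777777778acddddddddcba98888abcddddddddddddcb9888888
```

```bash
python3 - <<'E'
from spin import *
np.set_printoptions(precision=1,suppress=True)
w=read_camera('wrist')
asc(w,284,356,214,258,1)
for z in (108,115,122): print(z,proj(w,[[572.3,-209.4,z]]),model_circ(w,(572.3,-209.4),14.5,z,90)[:,1].min(),model_circ(w,(572.3,-209.4),18,z-5,90)[:,1].min(),model_circ(w,(572.3,-209.4),30,z-12,90)[:,1].min())
E
```

```text
......9.........0.........1.........2.........3.........4.........5.....
214   eeeeeeeeeeeeedb98666789aabbcdddeeeeeeedddcccba9877778abdeeeeeeeeeeeeeeee
215   eeeeeeeeeeeeca866668abdddeeeeeeeeeeeeeeeeeeeedcb9887778bdeeeeeeeeeeeeeee
216   eeeeeeeeeeec9766789bdeeeeeeeeeeeeeeeeeeeeeeeeeeedcb98778aceeeeeeeeeeeeee
217   eeeeeeeeedb96678abdeeeeeeeeeeeeeeeeeeeeeeeeeeeeeeedcb98789bdeeeeeeeeeeee
218   eeeeeeeeca86789bdeeeeeeeeeeeeeeeeeeeeeeeeeeeeeeeeeeeecb9878adeeeeeeeeeee
219   eeeeeddc97679bceeeeeeeeeeeeeeeeeeeeeeeeeeeeeeeeeeeeeeeecb878adeeeeeeeeee
220   eeeedbb9668addeeeeeeeeeeeeeeeeeeeeeeeeeeeeeeeeeeeeeeeeeedb978aceeeeeeeee
221   eeeed97668bdeeeeeeeeeeeeeeeeeedcdeeeeeeeeeeeeeeeeeeeeeeeedc9889ceeeeeeee
222   eeedc8669bdeeeeedcdeeeeeedcdeda89bcccddeeeeeeeeeeeeeeeeeeeeca879deeeeeee
223   eedca779cdeeededb9acddddda99ba75677789abcccdeeeeeeeeeeeeeeeeda88adeeeeed
224   eda8779ceeeeebcc988999abb755665445445666778acddeeeeeeeeeeeeeedb98bdeeedc
225   ed9679ceeeeeda99888877776544445555566554455688acdeeeeeeeeeeeeedb99cccca9
226   dc879ceeeeeed98887776554455555566678876555555568accdeeeeeeeeeeedb8899988

[... 1978 characters left out ...]
   776433222222222222224566777777777777777777777666654322222222222222235788
253   776433222222222222222467777777777777777777777766654222222222222222235788
254   776433222222222222222356777777777777777777777776543222222222222222235788
255   776433222222222222222246677777766666666666777766542222222222222222335788
256   776433222222222222222234566666655555555556666555432222222222222222345788
257   776533222222222222222223443445555544444455544344322222222222222222346788
108 [[318.1 260.1]] 243.58829789409026 237.82659299539114 221.89872257429474
115 [[318.1 262.9]] 246.1630571940852 240.24697180330432 223.95597762526506
122 [[318.1 266. ]] 248.85191311331653 242.77338763143342 226.10262354804976
```

Call:
{"method": "move_arm", "body": {"commands": [[[0.01,0.02,-0.02],0,-0.27],[[0.01,0.01,-0.05],0,-0.27],[[0,0,-0.06],0,-0.27],[[0,0,-0.06],0,-0.27],[[0,0,-0.03],0,-0.27],[[0,0,0],0,-0.27]]}}

```text
t: 20.32
eef_pos: [596.2, -201.9, 420.9]
tcp_rot: [-3.141, 0.0, 0.282]
ft_force: [0.3, 0.2, -2.1]
opening: 0.368
grip_force: 19.5
```

Call:
{"method": "move_arm", "body": {"commands": [[[0,0,-0.03],0,-0.27],[[0,0,-0.04],0,-0.27],[[0,0,-0.04],0,-0.27],[[0,0,-0.02],0,-0.27],[[0,0,0],0,-0.27]]}}

```text
t: 20.73
eef_pos: [596.2, -201.9, 417.1]
tcp_rot: [-3.141, 0.0, 0.282]
ft_force: [-0.2, -0.5, -2.6]
opening: 0.367
grip_force: 19.5
```

Call:
{"method": "move_arm", "body": {"commands": [[[0,0,-0.03],0,-0.27],[[0,0,-0.04],0,-0.27],[[0,0,-0.03],0,-0.27],[[0,0,0],0,-0.27]]}}

```text
t: 21.07
eef_pos: [596.2, -201.9, 414.1]
tcp_rot: [-3.141, 0.0, 0.282]
ft_force: [1.1, -0.6, -2.2]
opening: 0.367
grip_force: 19.5
```

Call:
{"method": "move_arm", "body": {"commands": [[[0,0,-0.03],0,-0.27],[[0,0,-0.03],0,-0.27],[[0,0,0],0,-0.27]]}}

```text
t: 21.32
eef_pos: [596.2, -201.9, 412.4]
tcp_rot: [-3.142, 0.0, 0.282]
ft_force: [-0.0, 0.5, -2.3]
opening: 0.368
grip_force: 19.5
```

Call:
{"method": "move_arm", "body": {"commands": [[[0,0,-0.03],0,-0.27],[[0,0,-0.03],0,-0.27],[[0,0,0],0,-0.27]]}}

```text
t: 21.57
eef_pos: [596.2, -201.9, 410.6]
tcp_rot: [-3.142, 0.0, 0.282]
ft_force: [-0.2, 0.1, -3.3]
opening: 0.368
grip_force: 19.5
```

Call:
{"method": "move_arm", "body": {"commands": [[[0,0,-0.03],0,-0.27],[[0,0,-0.03],0,-0.27],[[0,0,0],0,-0.27]]}}

```text
t: 21.82
eef_pos: [596.2, -202.0, 408.8]
tcp_rot: [-3.142, 0.0, 0.282]
ft_force: [-0.3, 0.3, -3.5]
opening: 0.369
grip_force: 19.5
```

Call:
{"method": "move_arm", "body": {"commands": [[[0,0,-0.03],0,-0.27],[[0,0,-0.03],0,-0.27],[[0,0,0],0,-0.27]]}}

```text
t: 22.07
eef_pos: [596.2, -201.9, 407.0]
tcp_rot: [-3.142, 0.0, 0.282]
ft_force: [-1.0, 0.4, -2.8]
opening: 0.366
grip_force: 19.5
```

```bash
python3 - <<'E'
from spin import *
np.set_printoptions(precision=1,suppress=True)
w=read_camera('wrist');k=env.state();e=k['eef_pos'];print(e,k['ft_force'],k['opening']*95,k['tcp_rot'])
asc(w,270,370,212,306,2)
for z in (116,122): print(z,proj(w,[[572.3,-209.4,z]]),[model_circ(w,(572.3,-209.4),r,z-h,90)[:,1].min() for r,h in((14.5,0),(18,5),(30,12))])
sc=read_camera('scene');asc(sc,150,225,360,412)
print(model_circ(sc,(572.3,-209.4),20,105,8).tolist())
E
```

```text
[ 596.2 -201.9  407. ] [-0.6 -0.1 -2.9] 34.853889505895296 [-3.1  0.   0.3]
     7....8....9....0....1....2....3....4....5....6....
212   99beeeeeeeeeeedbbceeeeeeeeeeeeeeeeeeeeeeeeeeeeeb9a
214   8beeeeeeeeeeeeeeeeeeeeeddddeeeeeeeeeeeeeeeeeeeeeba
216   9eeeeeeeeeeeeeeeeedba987777899bdeeeeeeeeeeeeeeeeeb
218   deeeeeeeeeeeeeeec9666667777666679deeeeeeeeeeeeeeee
220   eeeeeeeeeeeeeeb866789bcddddcba97779ceeeeeeeeeeeeee
222   eeeeeeeeeeeed9668adeeeeeeeeeeeedb877adeeeeeeeeeeee
224   eeeeeeeeeeec768bdeeeeeeeeeeeeeeeeec978deeeeeeedaca
226   eeeeeeeeedb67bded9ccd9acdd9adeeeeeeec88ceeeeec9888
228   eeeeeeeee957ceeb98889888888889deeeeeed87bd9cd98888
230   cdaacddab68ceeea88887655555567beeeeeeed97888888877
232   8888889868dbced8876543444444346bdeddeeec7688888754
234   88888887689889976444455666555544699899c98678888423
236   88888876788888754566677777776665445788888767887333
238   88888866888887556677777777777776655578888876887333
240   88888767888875577777776666677777776657888876887433
242   77778778776645777776654444445667777754677887788633
244   87887788622223677654333333333345677742223588788876
[... 5915 characters left out ...]
3344555666665545679abba88acdddddddddcb99888
408   55677777777777777666677654333333455556666665445678accb979bcdddddddddcb98888
409   5667777777777777776667765433333456666666655445678abcca88acddddddddddca98888
410   556777777777777777766666543332345666666655545689abcca878bcdccbccdddcb988888
411   6667777777777777777766665433323456666655444568abcdcb9779bcba99abcddcb988888
[[187.19146924267, 405.29300602298144], [194.24909870191277, 397.52606279961276], [194.07453701838443, 387.9085266554457], [186.93218055856124, 382.0299424201804], [176.98011883027755, 383.1830603761442], [169.8877164974675, 390.73327151255444], [169.83181819853542, 400.4100920374725], [177.00892457110098, 406.50542214734355]]
```

Call:
{"method": "move_arm", "body": {"commands": [[[0,0,-0.03],0,-0.27],[[0,0,-0.03],0,-0.27],[[0,0,0],0,-0.27]]}}

```text
t: 22.42
eef_pos: [596.3, -201.9, 405.7]
tcp_rot: [3.141, -0.001, 0.282]
ft_force: [-0.1, 0.1, 2.3]
opening: 0.368
grip_force: 19.4
```

Call:
{"method": "move_arm", "body": {"commands": [[[0,0,-0.03],0,-0.27],[[0,0,-0.03],0,-0.27],[[0,0,-0.02],0,-0.27],[[0,0,0],0,-0.27]]}}

```text
t: 22.75
eef_pos: [596.3, -201.9, 403.1]
tcp_rot: [3.141, -0.0, 0.282]
ft_force: [0.2, 0.6, 4.8]
opening: 0.365
grip_force: 19.4
```

Call:
{"method": "move_arm", "body": {"commands": [[[0,0,-0.03],0,-0.27],[[0,0,-0.02],0,-0.27],[[0,0,0],0,-0.27]]}}

```text
t: 23.0
eef_pos: [596.3, -201.9, 401.6]
tcp_rot: [3.141, -0.0, 0.282]
ft_force: [0.8, 0.1, 5.3]
opening: 0.367
grip_force: 19.4
```

Call:
{"method": "move_arm", "body": {"commands": [[[0,0,-0.03],0,-0.27],[[0,0,-0.01],0,-0.27],[[0,0,0],0,-0.27]]}}

```text
t: 23.25
eef_pos: [596.3, -201.9, 400.5]
tcp_rot: [3.141, -0.0, 0.282]
ft_force: [-0.0, 0.6, 5.6]
opening: 0.364
grip_force: 19.4
```

Call:
{"method": "move_arm", "body": {"commands": [[[0,0,-0.02],0,-0.27],[[0,0,-0.01],0,-0.27],[[0,0,0],0,-0.27]]}}

```text
t: 23.5
eef_pos: [596.3, -202.0, 399.7]
tcp_rot: [3.141, -0.001, 0.282]
ft_force: [0.3, 0.1, 6.5]
opening: 0.367
grip_force: 19.2
```

Call:
{"method": "move_arm", "body": {"commands": [[[0,0,-0.02],0,-0.27],[[0,0,0],0,-0.27],[[0,0,0],0,-0.27]]}}

```text
t: 23.75
eef_pos: [596.3, -202.0, 399.5]
tcp_rot: [3.141, -0.001, 0.282]
ft_force: [0.7, 1.0, 8.9]
opening: 0.368
grip_force: 19.1
```

Call:
{"method": "move_arm", "body": {"commands": [[[0,0,0],0,-0.23],[[0.015,0.004,-0.008],0,-0.19],[[0.015,0.004,-0.008],0,-0.15],[[0.015,0.004,-0.008],0,-0.12],[[0,0,0],0,-0.12]]}}

```text
t: 24.17
eef_pos: [597.8, -201.6, 399.3]
tcp_rot: [3.14, -0.002, 0.282]
ft_force: [0.5, 0.3, 12.2]
opening: 0.436
grip_force: 15.3
```

Call:
{"method": "move_arm", "body": {"commands": [[[0.015,0.004,0],0,-0.08],[[0.015,0.004,0],0,-0.04],[[0.015,0.004,-0.005],0,0],[[0.015,0.004,-0.005],0,0.03],[[0,0,0],0,0.03]]}}

```text
t: 24.58
eef_pos: [599.6, -201.1, 398.9]
tcp_rot: [3.14, -0.002, 0.282]
ft_force: [0.8, 0.7, 10.4]
opening: 0.511
grip_force: 12.5
```

Call:
{"method": "move_arm", "body": {"commands": [[[0.017,0.005,-0.006],0,0.07],[[0.017,0.005,-0.006],0,0.1],[[0.017,0.005,-0.006],0,0.13],[[0.01,0.003,-0.006],0,0.155],[[0,0,0],0,0.165],[[0,0,0],0,0.165]]}}

```text
t: 25.08
eef_pos: [601.3, -200.6, 398.1]
tcp_rot: [3.14, -0.002, 0.282]
ft_force: [0.0, 0.8, 10.4]
opening: 0.584
grip_force: 8.8
```

```bash
python3 - <<'E'
from spin import *
w=read_camera('wrist');k=env.state();e=k['eef_pos'];print(e,k['ft_force'],k['opening']*95,k['tcp_rot'])
asc(w,282,362,228,300,2)
print(jaw(w,e,k['tcp_rot'][2]))
E
```

```text
[ 601.32000465 -200.56756827  398.11595878] [-7.81705698e-03  6.13672163e-01  1.12252929e+01] 55.380414717400846 [ 3.14025254e+00 -1.53311025e-03  2.81736571e-01]
     ....9....0....1....2....3....4....5....6
228   eeeeeeeedb7666666666655555569eeeeeeeeeee
230   eedeeeea76679aa988888777665569deedc9adeb
232   cc99ac8667adeeeb888888888876557bc9888898
234   888875567adeeddd888888888888765567888888
236   777755678899b889888888888888887556788878
238   8875578888888888888878888888888755688888
240   8755788888887776655566777888888876578888
242   8657888888765555555555555678888888657888
244   7578888876555667777766666556788888866888
246   6788887654566677777777776654468888875788
248   6888886553232367666677763332356788887688
250   7888865652222245444455642222255678888678
252   8888656642222222333333322222246557888778
254   8886567632222222333333222222246765888878
256   8875677632222222333333222222246776788878
258   8866777532222222333333222222246777678877
260   876777633222222244444432222223577ab68887
262   8677764322222223444444422222233679a68887
264   767775333222222455555553222222346797788
[... 391 characters left out ...]
333333333357893333333333337a77878
284   7776333333333333357cb4333333333338b77778
286   7776333333333333358cb4333333333334677788
288   7753333333333333359db4433333333333357888
290   7433333333333333369db5443333333333335788
292   533333333333333337cdc8444433333333333467
294   333333333333333347acc9544443333333333336
296   3333333333333346677ccb854444333333333333
298   3333333333333467777aa8775444433333333333
[[298.58195777 236.02279884]
 [309.17199259 236.02510104]
 [298.76357743 247.3650779 ]
 [309.25718695 247.36845611]
 [337.16653931 236.03396374]
 [326.57763451 236.03013768]
 [336.99677165 247.37502935]
 [326.50427759 247.37294513]
 [304.189364   244.54341808]
 [331.59681335 244.55074976]]
```

Call:
{"method": "move_arm", "body": {"commands": [[[0,0,0.02],0,0.165],[[0.015,0.004,0.01],0,0.165],[[0.03,0.008,0.005],0,0.165],[[0.03,0.008,0],0,0.165],[[0,0,0],0,0.165]]}}

```text
t: 25.55
eef_pos: [603.5, -200.0, 398.3]
tcp_rot: [3.141, -0.0, 0.282]
ft_force: [0.5, -0.3, 5.7]
opening: 0.584
grip_force: 8.9
```

```bash
python3 - <<'E'
from spin import *
w=read_camera('wrist');k=env.state();e=k['eef_pos'];print(e,k['ft_force'],k['opening']*95,k['tcp_rot'])
asc(w,282,362,228,300,2)
print(jaw(w,e,k['tcp_rot'][2])[0],model_circ(w,(572,-209.6),20.9,104,12).round(0).tolist())
E
```

```text
[ 603.50838713 -199.99622894  398.35337745] [0.47407478 0.21391636 6.62061881] 55.43406973787455 [ 3.14103510e+00 -1.90551669e-04  2.81876219e-01]
     ....9....0....1....2....3....4....5....6
228   eeeeeeeeeeec9876555555556678aeeeeeeeeeed
230   eeedeeeddb8666655666555555567ceeeeda9cb8
232   9cb89ac8765779a77888777766555689ca888888
234   88888765557c99b8888888888866555788888888
236   7888765567898888888888888888765567788888
238   7777556788888888888888888888887556788878
240   8875568888888888888878888888888765688888
242   8765788888887776666556778888888876578888
244   8657888888875555555555555678888888657888
246   7578888887655566776666665556788888866888
248   6688888765566677777777776654568888875788
250   6788886553333367776777763332356788887688
252   7888875652222246555555652222255678888678
254   8888756742222223333333322222246557888778
256   8887566642222222333333222222236765888878
258   8875677742222222333333222222236776788878
260   8866777632222222333333222222236778878887
262   8767776432222222444444322222235779b68887
264   876777533222222444444443222222367aa68887
266   86777633
[... 305 characters left out ...]
336b77787
280   7775333443333333357863333333333337a77787
282   777633333333333335ac93333333333335777777
284   777633333333333335acb4333333333337a77778
286   7776333333333333357ab4333333333336a77788
288   7764333333333333357cb4433333333333467788
290   7643333333333333358db5444333333333336788
292   6333333333333333369dc6444433333333333578
294   333333333333333346bdc8444444433333333347
296   333333333333333457bdca744444443333333334
298   3333333333333356678acb964444444333333333
[298.87221866 235.52397175] [[326.0, 258.0], [312.0, 257.0], [300.0, 264.0], [293.0, 275.0], [293.0, 288.0], [300.0, 299.0], [312.0, 305.0], [325.0, 305.0], [337.0, 299.0], [344.0, 289.0], [345.0, 276.0], [338.0, 264.0]]
```

Call:
{"method": "move_arm", "body": {"commands": [[[0,0,0.015],0,0.165],[[0,0,0.015],0,0.165],[[0,0,0],0,0.165]]}}

```text
t: 25.85
eef_pos: [603.4, -200.0, 399.2]
tcp_rot: [3.141, -0.0, 0.282]
ft_force: [0.9, -0.8, 6.0]
opening: 0.584
grip_force: 8.8
```

Call:
{"method": "move_arm", "body": {"commands": [[[0,0,0.02],0,0.165],[[0,0,0.02],0,0.165],[[0,0,0],0,0.165]]}}

```text
t: 26.1
eef_pos: [603.4, -200.0, 400.2]
tcp_rot: [3.141, 0.0, 0.282]
ft_force: [0.0, -0.2, 5.0]
opening: 0.583
grip_force: 9.1
```

Call:
{"method": "move_arm", "body": {"commands": [[[0,0,0.02],0,0.165],[[0,0,0.02],0,0.165],[[0,0,0],0,0.165]]}}

```text
t: 26.35
eef_pos: [603.4, -199.9, 400.8]
tcp_rot: [-3.141, 0.001, 0.282]
ft_force: [-0.4, -0.1, -1.6]
opening: 0.582
grip_force: 8.4
```

Call:
{"method": "move_arm", "body": {"commands": [[[-0.03,-0.008,0],0,0.165],[[-0.05,-0.014,0],0,0.165],[[-0.05,-0.014,0],0,0.165],[[-0.05,-0.014,0.003],0,0.165],[[-0.05,-0.014,0.003],0,0.165],[[-0.04,-0.012,0.003],0,0.165],[[-0.02,-0.006,0.003],0,0.165],[[0,0,0],0,0.165]]}}

```text
t: 27.02
eef_pos: [594.6, -202.5, 401.8]
tcp_rot: [3.141, -0.0, 0.282]
ft_force: [0.1, -0.1, -2.5]
opening: 0.586
grip_force: 8.3
```

```bash
python3 - <<'E'
from spin import *
w=read_camera('wrist');k=env.state();e=k['eef_pos'];print(e,k['ft_force'],k['opening']*95,k['tcp_rot'])
asc(w,282,362,222,296,2)
print(jaw(w,e,k['tcp_rot'][2])[0],model_circ(w,(572,-209.6),20.9,104,12).round(0).tolist())
E
```

```text
[ 594.69690414 -202.4461197   401.77035182] [ 0.9289619   0.88616532 -2.2737861 ] 54.86382605510744 [ 3.14146346e+00 -9.71551429e-06  2.81702494e-01]
     ....9....0....1....2....3....4....5....6
222   eeeeeeb7679deeeeeeeeeeeeeec9768deeeeeeee
224   eeeeea579deeeeeeeeeeeeeeeeeedb88ceeeeeee
226   eeec869deeeeeeeedcdeedcdedadded97aeeeeee
228   eed66aeeeeeeedea98899b88998889eea7aeeed9
230   eba6aeeeeeedb88755655667888888ceeb789b88
232   976aeeededc86566755555555678889eeeb67888
234   7679acc99a6689bca777766665567889aca66888
236   76888887658bccbc877777776665568888886788
238   6788887554567668766677764444456788887688
240   7888875652222235555455652222266578888678
242   8888756742222223333333322222257657888878
244   8887566632222222333333222222246765788878
246   8886677632222222333333222222236776688877
248   8876777632222222333333222222236777678887
250   8867776432222222455555322222225677668887
252   8767775332222222555555322222223677767887
254   8677763332222222555555322222223467766887
256   7677743232222224445444422222233357776887
258   7777633332222224555555532222233336777887
260   77774
[... 355 characters left out ...]
336a87778
276   7777433333333333357763333333333339c77788
278   7777533333333333357763333333333339a77888
280   8777633333333333357763333333333335777888
282   877643333333333335ba93333333333333777888
284   886333333333333335acb4333333333333357888
286   8633333333333333367bc7333333333333335788
288   6333333333333333467cca533333333333333578
290   3333333333333337679ccb843333333333333357
292   33333333333333479a9aa8753333333333333334
294   3333333333333344699654444444433333333333
[299.03693112 235.29931648] [[327.0, 245.0], [313.0, 244.0], [300.0, 251.0], [293.0, 262.0], [293.0, 275.0], [300.0, 286.0], [312.0, 292.0], [325.0, 293.0], [337.0, 287.0], [345.0, 276.0], [345.0, 263.0], [339.0, 251.0]]
```

Call:
{"method": "move_arm", "body": {"commands": [[[0,0,0.03],0,0.165],[[0,0,0.06],0,0.165],[[0,0,0.1],0,0.165],[[0,0,0.15],0,0.165],[[0,0,0.25],0,0.165],[[0,0,0.3],0,0.165],[[0,0,0.3],0,0.165],[[0,0,0.25],0,0.165],[[-0.1,0,0.15],0,0.165],[[-0.25,0,0.05],0,0.165],[[-0.35,0,0],0,0.165],[[-0.4,0,0],0,0.165],[[-0.4,0,0],0,0.165],[[-0.35,0,0],0,0.165],[[-0.25,0,0],0,0.165],[[-0.15,0,0],0,0.165],[[-0.05,0,0],0,0.165],[[0,0,0],0,0.165]]}}

```text
t: 28.57
eef_pos: [525.6, -202.5, 451.1]
tcp_rot: [3.141, -0.0, 0.282]
ft_force: [0.2, -0.6, -2.1]
opening: 0.58
grip_force: 8.4
```

```bash
python3 - <<'E'
from spin import *
from ringfit import fit
np.set_printoptions(precision=2,suppress=True)
w=read_camera('wrist');k=env.state();e=k['eef_pos'];print(e,k['ft_force'],k['opening']*95,k['tcp_rot'])
cv2.imwrite('pics/ringon.png',w['image'][:,:,::-1])
u=proj(w,[572,-209.6,106])[0]; print(u)
asc(w,int(u[0])-48,int(u[0])+48,int(u[1])-48,int(u[1])+44)
E
```

```text
[ 525.89 -202.46  451.  ] [ 0.08  0.29 -1.35] 55.35246824984499 [ 3.14 -0.    0.28]
[341.58 176.3 ]
     .......0.........1.........2.........3.........4.........5.........6.........7.........8........
128   bbbbbaabdeeeeeeeeeeeeeeeda99777678adeeeeeefeeeeeeefffffffffffffffffeffffffffefffffeeeecbbbbbbbbb
129   bbbbaabdeeeeeeefffeefeeeeddca9878bdeeffeeefffeeeeefeeefffffffffffffeffffffffffffeeffeedcbbbbbbbb
130   bbaaabdeeeeeeefeeeeefefeeeeeddcabdeeefefeeeeeeeffffffffffffffffeffefffffffeffeffffffeeedbbbbbbbb
131   bbaabdeeeeeeeeeeeeeeffeeefeeeeeeeeefeefeeeeeeeeeeeeffeffefffffefffffffefffeffffffffffeeedcbbbbbb
132   aaabdeeeeeeeeeeeeefeefeeeeefeeeeeeeeeeeeeeeeeeeeeeeeeeefeeffffffefffefffffffefeefeffffeeedcbbbbb
133   aabdeeeeeeeeeeeeeeeeeefeeeffeeefeeeeeeeedddcccddddddeeeeeeeeffffffeffffffeffffffffeffeeeeedbbbbb
134   abdeeeeeeeeeeeeeeeeeeeeeeffefeeeeeedccccbccdddeeeeddddddddeeeefffeefffffffffffffffffffffeeecbbbb
135   aceeeeeeeeeeeeeeeeeeeeeeeeeefeeedcbbcddddeeeeeeeeeeeeeeeeeedeeeeeffffffefffffffffffffeffeeedcbbb
136   bdeeeeeeeeeeeeeeeeeeeeeeeeeeeedcbbcdeeeeeeeeeeefffeeeeeeeeeeeddeeeee
[... 7877 characters left out ...]
eeeeeeeeeeeeeeeeeeeeeeeeeeeeeeeeeeeeeeeeeda65566668beeeeeeeeeeeeeedbaaaaaaaaaaaaaa
214   aaaaaaaaaaacdeeeeeeeeeeeeeeeeeeeeeeeeeeeeeeeeeeeeeeeeedb866666667aeeeeeeeeeeeeedbaaaaaaaaaaaaaaa
215   aa9aaaaaaa9abdeeeeeeeeeeeeeeeeeeeeeeeeeeeeeeeeeeeeeeeeb96666666679deeeeeeeeeeedbaaaaaaaaaaaaaaaa
216   99aaaaaaaa99abcdeeeeeeeeeeeeeeeeeeeeeeeeeeeeeeeeeeeeeeca7666666668ceeeeeeeeedcbaaaaaaaaaaaaaaaaa
217   99999aaaaaa9999bcdeeddeeeeeeedeeeeeeeeeeeeeeeeeeeeeeeeec8666666668ceeeeeeedcbbaaaaaaaaaaaaaaaaaa
218   9999a9aaaa9998789bddaaccddeecbcddeeeeeeeeeeeeeeeeeeeeeec9765555569deeeeedcbbaaaaaaaaaaaaaaaaaaaa
219   9999999aa998765567aa88999acca999acddeeeeeeeeeeeeeeeeeeedb755444469ceeeddbaaaaaaaaaaaaaaaaaaaaaaa
```

Call:
{"method": "move_arm", "body": {"commands": [[[0,0.1,0],0,0.165],[[0,0.25,0],0,0.165],[[0,0.45,0],0,0.165],[[0,0.65,0],0,0.165],[[0.11,0.8,0],-0.155,0.165],[[0.11,0.8,0],-0.155,0.165],[[0.11,0.8,0],-0.155,0.165],[[0.11,0.8,0],-0.155,0.165],[[0.11,0.8,0],-0.155,0.165],[[0.11,0.8,0],-0.155,0.165],[[0.11,0.8,0],-0.155,0.165],[[0.11,0.8,0],-0.155,0.165],[[0.11,0.8,0],-0.155,0.165]]}}

```text
t: 29.7
eef_pos: [555.1, 59.5, 450.9]
tcp_rot: [-3.142, 0.0, 0.17]
ft_force: [0.5, 0.2, -1.7]
opening: 0.586
grip_force: 8.4
```

Call:
{"method": "move_arm", "body": {"commands": [[[0.11,0.8,0],-0.155,0.165],[[0.11,0.8,0],-0.155,0.165],[[0.11,0.8,0],-0.155,0.165],[[0.11,0.8,0],-0.155,0.165],[[0.11,0.8,0],-0.155,0.165],[[0.11,0.8,0],-0.155,0.165],[[0.11,0.8,0],-0.155,0.165],[[0.11,0.8,0],-0.155,0.165],[[0.11,0.8,0],-0.155,0.165],[[0,0.65,0],0,0.165],[[0,0.45,0],0,0.165],[[0,0.25,0],0,0.165],[[0,0.15,0],0,0.165],[[0,0.05,0],0,0.165],[[0,0,0],0,0.165],[[0,0,0],0,0.165]]}}

```text
t: 31.03
eef_pos: [585.2, 318.9, 451.0]
tcp_rot: [3.141, 0.0, 0.058]
ft_force: [-0.3, -0.2, -2.4]
opening: 0.583
grip_force: 8.4
```

```bash
python3 - <<'E'
from jaw import *
np.set_printoptions(precision=1,suppress=True)
w=read_camera('wrist');k=env.state();e=k['eef_pos'];print(e,k['ft_force'],k['opening']*95,k['grip_force'],k['tcp_rot'])
asc(w,280,360,205,270)
print(jaw(w,e,k['tcp_rot'][2]))
c=[(583.4,318.5)]
print('slot',proj(w,[[589.9,337.3,72],[592,300.3,72],[578.5,299.5,72],[576.4,336.5,72]]))
E
```

```text
[585.3 318.8 451.1] [-0.1 -0.4 -2.1] 55.544604900857685 8.394785821437836 [ 3.1 -0.   0.1]
     8.........9.........0.........1.........2.........3.........4.........5.........
205   aaaaaaaaaaaaaaabbbbbbbbbbbbbbbbbbbbbbbbbbbbbbbbbbbbbbbbbbbbbbbbbbbbbbbbbbbbbbbbb
206   aaaaaaaaaaabbbbbbbbbbbbbbbbbbbbbbbbbbbbbbbbbbbbbbbbbbbbbbbbbbbbbbbbbbbbbbbbbbbbb
207   aaaaaaabbbbbbbbbbbbbbbbbbbbbbbbbbbbbbbbbbbbbbbbbbbbbbbbbbbbbbbbbbbbbbbbbbbbbbbbb
208   aabbbbbbbbbbbbbbbbaaaaaaaaaaaaaaaaabbbbbbbbbbbbbbbbbbbbbbbbbbbbbbbbbbbbbbbbbbbbb
209   aababbbbbbbbbbbbbaa9999aaaaaa999999999999999999999999999999bbbbbbbbbbbbbbaaaaaaa
210   aaaaaaaaaabbbbbbaa87678888888888888888888888888777666666678abbbbbbbbbbbbbaaaaabb
211   aaaaaaaaaaaaaaaaaa85456777777777777777777777777666555544468abbbbbbbaabbbbabbbbbb
212   aaaaaaaaaaaaaaabaa85445666666666666666666666666665544444468abbbbbbbbbbbbbbbbbbbb
213   aaaaaaaaaaaabbbbaa86445555555555555555555555555555544444468abbbbbbbbbbbbbbbbbbbb
214   aaaaaaaaaabbbbbbaa86445555555555555555555555555555554444468aabbbbbbbbbbbbbbbbbbb
215   aaaaaaaaaabbbbbbaa96445555555555555555555555555
[... 4248 characters left out ...]
334667777766533333333333333211010010011110001011
265   01011110000101000011233333333333334567777766533333333333332211011100000001010011
266   01010010010000101011233333333333334567777766533333333333332211110100110001000011
267   00110110011000100001233333333333334567777766533333333333332211110100111001001111
268   00001011011110000111233333333333334567777766433333333333332211000000010101101111
269   00001100001110000001233333333333334567777766433333333333332211111001100001100111
[[299.3 235.5]
 [309.9 235.6]
 [299.5 246.9]
 [310.  246.9]
 [337.9 235.6]
 [327.3 235.6]
 [337.7 246.9]
 [327.2 246.9]
 [304.9 244.1]
 [332.3 244.1]]
slot [[299.9 210.1]
 [338.3 210.2]
 [338.1 223.8]
 [300.1 223.7]]
```

Call:
{"method": "move_arm", "body": {"commands": [[[0,0,-0.2],0,0.165],[[0,0,-0.4],0,0.165],[[0,0,-0.5],0,0.165],[[0,0,-0.5],0,0.165],[[0,0,-0.4],0,0.165],[[0,0,-0.25],0,0.165],[[0,0,-0.2],0,0.165],[[0,0,-0.2],0,0.165],[[0,0,-0.2],0,0.165],[[0,0,0],0,0.165]]}}

```text
t: 31.92
eef_pos: [585.1, 319.6, 364.4]
tcp_rot: [3.141, 0.001, 0.059]
ft_force: [-0.0, -0.3, -1.7]
opening: 0.585
grip_force: 8.4
```

Call:
{"method": "move_arm", "body": {"commands": [[[0,0,-0.2],0,0.165],[[0,0,-0.2],0,0.165],[[0,0,-0.2],0,0.165],[[0,0,-0.2],0,0.165],[[0,0,-0.2],0,0.165],[[0,0,-0.1],0,0.165],[[0,0,0],0,0.165]]}}

```text
t: 32.5
eef_pos: [585.1, 319.6, 331.4]
tcp_rot: [3.141, 0.001, 0.059]
ft_force: [0.9, -0.0, -1.3]
opening: 0.582
grip_force: 8.4
```

Call:
{"method": "move_arm", "body": {"commands": [[[0,0,-0.15],0,0.165],[[0,0,-0.12],0,0.165],[[0,0,-0.1],0,0.165],[[0,0,-0.05],0,0.165],[[0,0,0],0,0.165]]}}

```text
t: 32.92
eef_pos: [585.1, 319.6, 319.4]
tcp_rot: [3.141, 0.001, 0.059]
ft_force: [-0.2, -0.2, -2.3]
opening: 0.585
grip_force: 8.4
```

Call:
{"method": "move_arm", "body": {"commands": [[[0,0,-0.04],0,0.165],[[0,0,-0.04],0,0.165],[[0,0,-0.03],0,0.165],[[0,0,0],0,0.165]]}}

```text
t: 33.25
eef_pos: [585.2, 319.6, 316.6]
tcp_rot: [3.142, -0.0, 0.059]
ft_force: [0.2, 0.5, -1.9]
opening: 0.583
grip_force: 8.5
```

Call:
{"method": "move_arm", "body": {"commands": [[[0,0,-0.03],0,0.165],[[0,0,-0.02],0,0.165],[[0,0,0],0,0.165]]}}

```text
t: 33.5
eef_pos: [585.3, 319.6, 316.3]
tcp_rot: [-3.141, -0.002, 0.059]
ft_force: [-1.6, -1.1, 7.1]
opening: 0.581
grip_force: 10.2
```

Call:
{"method": "move_arm", "body": {"commands": [[[0,0,0.01],0,0.2],[[0,0,0.01],0,0.24],[[0,0,0],0,0.28],[[0,0,0],0,0.32],[[0,0,0],0,0.4],[[0,0,0],0,0.6],[[0,0,0],0,0.8],[[0,0,0],0,1],[[0,0,0],0,1],[[0,0,0],0,1],[[0,0,0],0,1],[[0,0,0],0,1]]}}

```text
t: 34.5
eef_pos: [585.1, 319.6, 315.7]
tcp_rot: [3.142, -0.0, 0.059]
ft_force: [0.3, -0.3, -0.2]
opening: 0.999
grip_force: 0.0
```

Call:
{"method": "move_arm", "body": {"commands": [[[0,0,0.1],0,1],[[0,0,0.3],0,1],[[0,0,0.6],0,1],[[0,0,0.8],0,1],[[0,0,0.8],0,1],[[0,0,0.6],0,1],[[-0.3,-0.4,0],0,1],[[0,0,0],0,1],[[0,0,0],0,1]]}}

```text
t: 35.25
eef_pos: [576.0, 307.4, 412.4]
tcp_rot: [-3.141, -0.001, 0.058]
ft_force: [-0.3, 0.5, 1.0]
opening: 0.999
grip_force: 0.0
```

```bash
python3 - <<'E'
from spin import *
np.set_printoptions(precision=1,suppress=True)
w=read_camera('wrist');k=env.state();e=k['eef_pos'];print(e,k['ft_force'],k['tcp_rot'])
for th in ('pliers_mid','pliers_pivot','stand_hole0'):
    print(th,[(d['confidence'],d['at']) for d in search_frame(th,w)[:2]])
print('pred ends/pivot',proj(w,[[583.4,318.5,82],[582.0,347,176],[585,290,176]]))
asc(w,220,376,160,270,3)
s=read_camera('scene'); u=proj(s,[572,-209.6,108])[0].astype(int); asc(s,u[0]-26,u[0]+26,u[1]-20,u[1]+20)
E
```

```text
[576.2 307.6 411.9] [ 0.3  0.6 -0.1] [-3.1 -0.   0.1]
pliers_mid [(0.8, [301.6, 234.9]), (0.59, [329.1, 423.8])]
pliers_pivot [(0.62, [303.7, 229.7]), (0.54, [267.5, 427.7])]
stand_hole0 [(0.63, [310.6, 202.0])]
pred ends/pivot [[306.1 220. ]
 [253.8 256.6]
 [348.  257.2]]
     2.........5.........8.........1.........4.........7.
160   1111111111111111111111111111111111111111111111111111
163   1111111111111111111111111111111111111111111111111111
166   1111111112221222222222222222222222222222222222222221
169   1111112455555555555555555555555555555555555555555554
172   1111134455555555555555555555555555555555555555555555
175   1115666666666666666666666666666666666666666666666666
178   112bbbbbbbbcbbbccccccccccccbbbbbbbbbbbbbbbbbbccccccc
181   112bbbbbbbbbbbbbccccccccccbbbbbbbbbbbbbbbbbccccccccc
184   111acccccccccccccccccccccbbbbbbbbbbbbccccccccccccccc
187   111abbccbcccccccccccccccbbbbbbbbbbbbbbcccccccccccccc
190   111acccccccccccccccccccbbbbbbbbbbbbbbbbccccccccccccc
193   1119cccccccccccccccccbbbbbbbbbbbbbcccccccccccccccccc
196   1118bbbbbbbbbbbbbbbaaaabbbbbbbbbbbbbbbbbbbbbcccccccc
1
[... 3132 characters left out ...]
dddddddccbb9766677899a9aaa99998766555567899879bddca
402   dddddddddccba8666677899999999887665566689aa988acddca
403   dddddddddccbb97666667788888877766656678aaba878adddb9
404   dddddddddcbbba9755556677777766655566789bba9779bcdca8
405   dddddddddcccbba8755556666666555555679abbba877acddca8
406   ddddddddddcccbb987655555555555555689abbba8779bdddb97
407   dddddddddddcbbbba987655555545555689abbba8779bcddca88
408   dddddddddddcbbbbbb9987766655555579abbba8778bcdddb979
409   dddddddccddcbbbbbbbaa9988876555689bba98789acdddca87a
410   dddddddccdddcbbbbbbbbbbaaa9877789aaa9778abcdddca878b
411   ddddddddccdddccbabbbbbbbbbba9999aa98778acddddcb9779b
412   ddddddddccddddccbaaaaabbbbbaaa99887778acdddddb9779bc
```

```bash
python3 -c "
from cell import env
print(env.job_done())"
```

```text
the job is handed in; nothing more can be done
None
```

The ring is closed in the spindle groove and holding the collar down, and the pliers are back in their slot. I handed the job in at about 35 s, with the collar press well under the 24 N limit.

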